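Put the leftover parts back into stock

TASK

Put the four leftover parts back into stock: the stepper motor, the ball bearing and the heat sink each go flat on the floor of the empty front bay of the blue bin that already holds its own kind, and the orange drill-bit cassette goes down between the two cassettes in the steel rack, fully home and upright, in line with them. Set each part down the same way up as it is now rather than dropping it, and leave the other two cassettes standing in the rack on either side.

Things in the scene. Friction and masses are not known exactly. Their poses are not given: they have to be found in the camera images.
- motor_center (a point): square stepper motor standing on its rear face, 42 x 42 mm and 40 mm tall, silver end caps with a black band between, and a thin 5 mm shaft sticking up 22 mm from its top; about 0.28 kg. The point is the centre of the square body (20 mm above its underside); x and y run square to its sides, z is up along the shaft
- bearing_center (a point): ball bearing lying flat, 47 mm across, 14 mm tall, 17 mm bore, steel rings with a red-brown seal between them; about 0.11 kg. The point is its centre (7 mm above its underside); z is its axis, up
- sink_center (a point): finned heat sink of bare aluminium lying on its base, fins up, 56 mm long (along its x, the way the fins run), 40 mm wide (y), 28 mm tall (z); about 0.09 kg. The point is its centre (14 mm above its underside)
- cassette_center (a point): orange drill-bit cassette standing on its narrow edge, 60 mm long (along its x), 24 mm thick (y), 68 mm tall (z), about 0.13 kg; the lowest 8 mm taper so that the foot is only 14 mm thick. It can be held by its two ends, across the 60 mm. The point is its centre (34 mm above its underside)
- cassette_navy_center (a point): dark blue cassette of the same shape and size standing loose in the steel rack, about 0.16 kg; its top edges taper from 24 to 16 mm thick over the top 7 mm. The point is its centre (34 mm above its underside); x along its 60 mm length, y across its thickness
- cassette_lime_center (a point): green cassette, the same as the dark blue one, standing loose beside it in the rack on the +y side; the gap between the two is 16 to 20 mm, narrower than a cassette, and 7 to 9 mm is free behind each of them, so they give way (slide or lean a little) when a third is pushed down between them
- motor_bin_bay (a point): blue plastic stock bin, fixed, 163 mm deep (along its x), 118 mm wide (y), that holds two stepper motors in its rear bay (+x side). The point is the centre of the floor of its empty front bay (3 mm above the bench), which is 92 mm (x) by 112 mm (y) inside; the bay has a 28 mm tall front wall, side walls that rise from 28 mm at the front to 55 mm at the divider, and a 34 mm tall divider at the rear; the stock stands up to 65 mm tall
- bearing_bin_bay (a point): the same blue bin, but with two ball bearings in its rear bay; the point is the centre of the floor of its empty front bay
- sink_bin_bay (a point): the same blue bin, but with two finned heat sinks in its rear bay; the point is the centre of the floor of its empty front bay
- rack_seat (a point): grey sheet-steel rack, fixed, in which the dark blue and the green cassette stand side by side. The point is the centre of its floor (3 mm above the bench). x runs along the cassettes' 60 mm length, y along the row. Floor 76 mm (x) between two 9 mm tall lips, 82 mm (y) between two end plates 60 mm tall; the ends of the cassettes are free for fingers above the lips

How it is judged (in metres and radians):
At the end, for the whole second after the job is handed in: Motor, bearing and heat sink rest flat on the floor of the front bay of their own bin; the orange cassette stands home between the other two in the rack (height within 8 mm, 14 mm along x, tilt 0.2 rad, turn 0.25), both of them still standing there (tilt 0.25); all at rest (x of motor_center in the frame of motor_bin_bay between -0.036 and 0.036 m and y of motor_center in the frame of motor_bin_bay between -0.046 and 0.046 m and z of motor_center in the frame of motor_bin_bay between 0.014 and 0.026 m and angle between each of motor_center, bearing_center, sink_center, cassette_center's own z axis and vertical below 0.2 rad and linear speed of each of motor, bearing, sink, cassette below 0.02 m/s and x of bearing_center in the frame of bearing_bin_bay between -0.036 and 0.036 m and y of bearing_center in the frame of bearing_bin_bay between -0.046 and 0.046 m and z of bearing_center in the frame of bearing_bin_bay between 0.001 and 0.013 m and x of sink_center in the frame of sink_bin_bay between -0.036 and 0.036 m and y of sink_center in the frame of sink_bin_bay between -0.046 and 0.046 m and z of sink_center in the frame of sink_bin_bay between 0.008 and 0.02 m and x of cassette_center in the frame of rack_seat between -0.014 and 0.014 m and z of cassette_center in the frame of rack_seat between 0.026 and 0.042 m and angle between the x axis of cassette_center and the x axis of rack_seat, either way round below 0.25 rad and horizontal distance between cassette_center and cassette_navy_center below 0.04 m and horizontal distance between cassette_center and cassette_lime_center below 0.04 m and horizontal distance between cassette_navy_center and cassette_lime_center above 0.044 m and x of cassette_navy_center in the frame of rack_seat between -0.014 and 0.014 m and y of cassette_navy_center in the frame of rack_seat between -0.04 and 0.04 m and z of cassette_navy_center in the frame of rack_seat between 0.026 and 0.042 m and angle between each of cassette_navy_center, cassette_lime_center's own z axis and vertical below 0.25 rad and x of cassette_lime_center in the frame of rack_seat between -0.014 and 0.014 m and y of cassette_lime_center in the frame of rack_seat between -0.04 and 0.04 m and z of cassette_lime_center in the frame of rack_seat between 0.026 and 0.042 m); the robot touches nothing.
It fails at once if the motor is dropped or thrown (moving faster than 0.7 m/s with no finger on it: a fall of more than about 25 mm) (linear speed of motor above 0.7 m/s and contact force between the fingers and motor below 0.05 N).
It fails at once if the bearing is dropped or thrown (moving faster than 0.7 m/s with no finger on it: a fall of more than about 25 mm) (linear speed of bearing above 0.7 m/s and contact force between the fingers and bearing below 0.05 N).
It fails at once if the heat sink is dropped or thrown (moving faster than 0.7 m/s with no finger on it: a fall of more than about 25 mm) (linear speed of sink above 0.7 m/s and contact force between the fingers and sink below 0.05 N).
It fails at once if the orange cassette is dropped or thrown (moving faster than 0.7 m/s with no finger on it: a fall of more than about 25 mm) (linear speed of cassette above 0.7 m/s and contact force between the fingers and cassette below 0.05 N).
It also fails if it takes over 118 s, if anything falls off the work surface, if the arm or the gripper's body presses on something with over 40 N, if the wrist force passes 120 N, or if a joint passes its speed limit or range.

ROBOT

A 6-joint arm with a two-finger parallel gripper is mounted at the origin on the work surface. World frame = base frame: x ahead of the robot, y to its left, z up, the work surface at z = 0. Lengths are in mm, angles in rad, forces in N, time in s.
With the tool pointing down it reaches from about 350 to 975 mm from the base axis. Payload 7.1 kg.
Tool frame: the origin (TCP) lies at the very end of the fingers, on their centre line; the grasp point (between the pads) lies 19 mm behind it; z points along the fingers, x is the direction in which the jaws open and shut, and the axes are right-handed (so a half turn about z gives the same grasp; the last joint's range is limited). The gripper opens to 88 mm and grips with 3 to 60 N. Pads are 20 mm wide; open, the fingers measure 115 mm over their backs; the gripper's body (75 mm by 178 mm) begins 61 mm behind the grasp point.
Start: joints at [-1.133, 0.423, 1.63, -0, 1.089, -0.019], TCP at [275.688, -560.893, 222.675] pointing down, gripper open.
Joint ranges: [-3, 3], [-0.9, 2.11], [0.09, 2.58], [-1.31, 4.45], [0.11, 2.69], [-2.54, 2.54]. Speed limits (rad/s): [2.39, 2.39, 3.01, 3.14, 3.14, 3.14].

INTERFACE

Orientations are given as a rotation vector (axis times angle).
In Python, from workcell import * gives the robot as it stands.
- The arm moves only by the tool arm_command, never from a script. Its argument "increments" is a list of rows, each a list of 2 entries, a list of its own where there are three numbers: the shift along the tool's x, y, z in cm, then the turn about the tool's z in degrees. In form: [[[dx, dy, dz], turn], ...]. A call has 1 to 20 rows; each row shifts and turns the pose as measured when the row begins, along the tool's axes as they then stand; what a row does not reach is not made up. A row lasts 1/10 s, in which the tool goes at most 50 mm and 8.59 degrees, less where a joint would pass 70% of its speed; a pose out of reach is approached as far as the arm can. A call is refused whole if a number of a shift passes 5 or a number of a turn 8.59, either way. A call with a gripper value outside its range is refused whole. "gripper" is the opening, from 0 (shut) to 1 (fully open), set as the call begins (left out, the last holds). The fingers move at their own pace and stop on an object; the grip force is fixed at half the most. Time passes only in rows, so rows that do not move let the fingers close. It gives the time, the measured TCP pose, the force and the opening at its end, in the units of the state.
- get_obs(): the state, without advancing time (a new reading comes with each control period).
- get_image(name): name is "scene" or "top" or "wrist"; returns the picture (400x640x3 uint8, red, green, blue); there is no depth.
- camera_params(name): a dict with "K" (3x3 intrinsics, pixels), "rvec" (rotation vector, rad) and "tvec" (3), from world to camera coordinates, as OpenCV has them; the wrist camera has in their place "T_tool_cam" (4x4, takes a point from camera to tool coordinates, whose origin is the TCP and whose axes are the tool frame's). Camera axes: x right, y down, z forward; pixel columns grow to the right and rows downward; lengths in mm; the calibration is good to about 2 mm. A picture is of the moment at which its call begins: read the wrist's pose just before it. camera_params takes no time and is no camera call.
- close_job(): hands the job in, once; it reports no verdict.
The state is a dict: "t": time; "qpos": joint angles; "qvel": joint speeds; "joint_torque": joint torques, N m; "ee_pos": TCP position; "orientation": TCP orientation; "ft_force": force on the tool from outside, world axes, zero at the start; "moment": the same for the moment, N m; "width": finger opening in mm.
Only numpy, scipy, OpenCV 4.12 (cv2) and the standard library are available. Lean on these libraries where they do the work, as an engineer would, in place of code of your own. Each camera call takes 0.05 s, during which the arm holds its last target.

## Working session

There is one attempt and no reset: what is moved stays moved. The work goes in short steps, Python scripts to look and compute and a tool call to move; the robot and the scene stay as the last step left them, time stands still between calls to the robot, and variables do not carry over. Pictures are saved under pics/ and viewed, and the job is handed in when it is done.

Besides the shell and the picture viewer there is one more tool, called after ">>>" in YAML: its name, and indented under it one key for each argument. arm_command: Moves the arm, as the interface text tells. Its arguments: {"type":"object","properties":{"increments":{"type":"array","items":{"type":"array"}},"gripper":{"type":"number"}},"required":["increments"]}

```bash
ls; mkdir -p pics; cat > h.py <<'E'
from workcell import *
import numpy as np, cv2
from scipy.spatial.transform import Rotation as R
def save(name,fn):
    im=get_image(name); cv2.imwrite('pics/'+fn,im[:,:,::-1]); return im
def cam(name):
    p=camera_params(name)
    K=np.array(p['K'],float)
    if 'rvec' in p:
        Rm=cv2.Rodrigues(np.array(p['rvec'],float))[0]; t=np.array(p['tvec'],float).ravel()
        return K,Rm,t
    o=get_obs(); T=np.eye(4); T[:3,:3]=R.from_rotvec(o['orientation']).as_matrix(); T[:3,3]=o['ee_pos']
    W=np.linalg.inv(T@np.array(p['T_tool_cam'],float))
    return K,W[:3,:3],W[:3,3]
def ray(c,uv,z):
    K,Rm,t=c; uv=np.atleast_2d(np.array(uv,float))
    d=np.c_[uv,np.ones(len(uv))]@np.linalg.inv(K).T@Rm
    C=-Rm.T@t
    return C+d*((z-C[2])/d[:,2])[:,None]
def proj(c,P):
    K,Rm,t=c; q=(np.atleast_2d(P)@Rm.T+t)@K.T; return q[:,:2]/q[:,2:]
E
python3 - <<'E'
from h import *
print(get_obs())
for n in ('scene','top','wrist'):
    save(n,n+'0.png')
    K,Rm,t=cam(n); print(n,K.tolist(),(-Rm.T@t).round(1),Rm.round(3).tolist())
print(camera_params('wrist'))
E
```

```text
pics
{'t': 0.0, 'qpos': array([-1.13301669e+00,  4.23819032e-01,  1.63070626e+00, -1.81492737e-05,
        1.08861990e+00, -1.90035926e-02]), 'qvel': array([ 0.00016126,  0.00103918,  0.00167001, -0.00077447,  0.00046778,
       -0.00056264]), 'joint_torque': array([-1.48023231e-03, -5.44629729e+01, -2.73663390e+01,  6.43768511e-02,
        2.28561735e-02, -9.52545997e-05]), 'ee_pos': array([ 275.43798083, -560.39461546,  221.90894101]), 'orientation': array([-2.66601394e+00,  1.66034393e+00,  2.05841486e-03]), 'ft_force': array([-0.01129393,  0.04507523,  0.72465924]), 'moment': array([ 0.02138537, -0.03793145,  0.04165625]), 'width': 87.6116128665558}
scene [[369.7346814761141, 0.0, 324.97694918420837], [0.0, 369.7346814761141, 194.72713258304782], [0.0, 0.0, 1.0]] [883.9 507.4 589.9] [[-0.806, 0.592, 0.0], [0.385, 0.524, -0.759], [-0.45, -0.612, -0.651]]
top [[380.83918851724235, 0.0, 316.9099998960263], [0.0, 380.83918851724235, 189.032285171922], [0.0, 0.0, 1.0]] [451.4   7.6 798.2] [[-0.014, -1.0, 0.014], [-0.994, 0.012, -0.108], [0.107, -0.015, -0.994]]
wrist [[294.3477059625301, 0.0, 317.14644463141013], [0.0, 294.3477059625301, 199.39842257680408], [0.0, 0.0, 1.0]] [ 342.6 -527.3  385.7] [[0.441, -0.897, -0.002], [-0.864, -0.425, 0.271], [-0.244, -0.118, -0.962]]
{'K': array([[294.34770596,   0.        , 317.14644463],
       [  0.        , 294.34770596, 199.39842258],
       [  0.        ,   0.        ,   1.        ]]), 'T_tool_cam': array([[ 9.99999801e-01,  2.07657532e-04, -5.96462284e-04,
        -4.66118721e-01],
       [-3.80009536e-05,  9.62474117e-01,  2.71373494e-01,
        -7.48308451e+01],
       [ 6.30432260e-04, -2.71373417e-01,  9.62473933e-01,
        -1.63616321e+02],
       [ 0.00000000e+00,  0.00000000e+00,  0.00000000e+00,
         1.00000000e+00]])}
```

View pics/scene0.png

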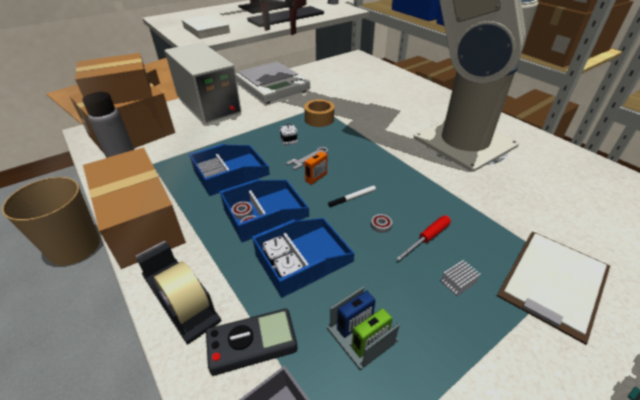

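View pics/top0.png

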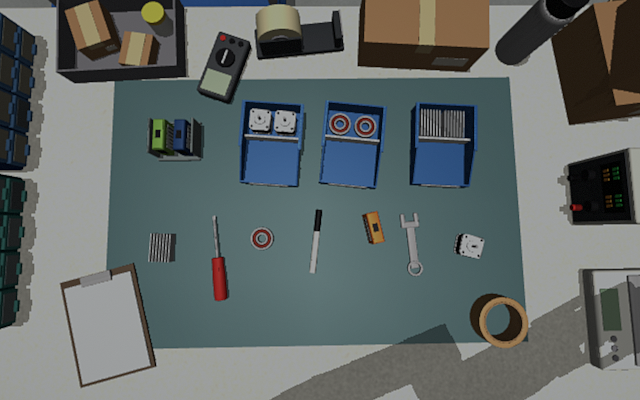

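View pics/wrist0.png

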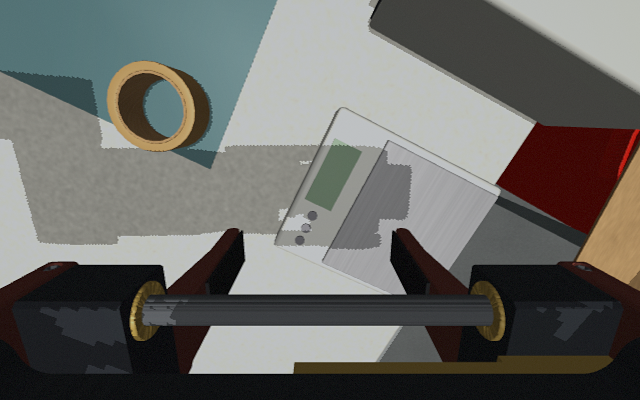

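The top view shows everything. Heat sink is at about (162,248), bearing (262,239), cassette (373,228) and motor (469,245). The bins are at (270,145), (351,145) and (443,145), and the rack is at (175,138). Next I'll zoom in on these.

```bash
python3 - <<'E'
import cv2
im=cv2.imread('pics/top0.png')
def crop(x,y,w,h,s,fn): cv2.imwrite('pics/'+fn,cv2.resize(im[y:y+h,x:x+w],None,fx=s,fy=s,interpolation=cv2.INTER_CUBIC))
crop(140,90,130,110,6,'c1.png'); crop(230,90,250,110,3.2,'c2.png')
a=[im[y-25:y+25,x-25:x+25] for x,y in((162,248),(262,239),(373,228),(469,245))]
cv2.imwrite('pics/c3.png',cv2.resize(cv2.hconcat(a),None,fx=4,fy=4,interpolation=cv2.INTER_CUBIC))
E
```

```text
(no output)
```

View pics/c1.png

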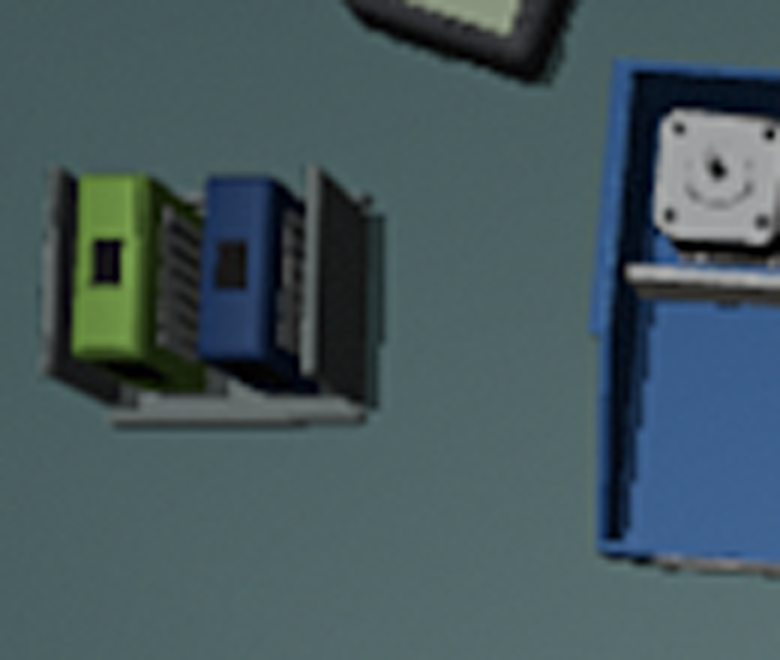

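View pics/c2.png

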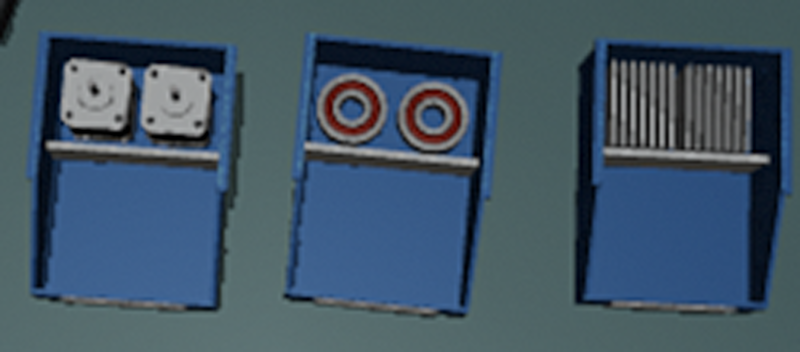

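View pics/c3.png

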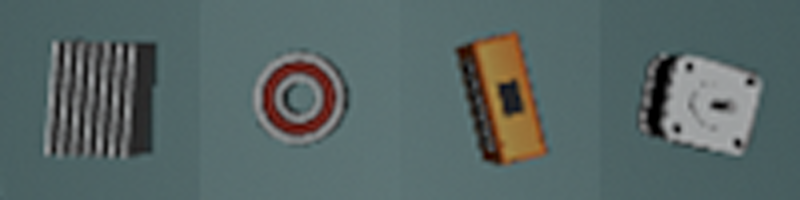

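```bash
cat > m.py <<'E'
from h import *
c=cam('top'); im=cv2.imread('pics/top0.png'); hsv=cv2.cvtColor(im,cv2.COLOR_BGR2HSV)
def roi(mask,x,y,r=30):
    z=np.zeros_like(mask); z[y-r:y+r,x-r:x+r]=mask[y-r:y+r,x-r:x+r]; return z
def rect(mask,z,name):
    cs,_=cv2.findContours(mask.astype(np.uint8),cv2.RETR_EXTERNAL,cv2.CHAIN_APPROX_NONE)
    k=max(cs,key=cv2.contourArea)
    P=ray(c,k.reshape(-1,2),z)[:,:2].astype(np.float32)
    r=cv2.minAreaRect(P); print(name,np.round(r[0],1),np.round(r[1],1),round(r[2],1), 'bbox',cv2.boundingRect(k))
    return r
H,S,V=[hsv[:,:,i] for i in range(3)]
rect(roi((S<60)&(V>140),472,245,25),40,'motor')
rect(roi((((S<70)&(V>110))|(H<15)&(S>90)),262,239,20),14,'bearing')
rect(roi((V>165)&(S<60),162,248,25),28,'sink')
rect(roi((V>140)&(S>130)&(H<25),373,228,25),68,'cass')
rect(roi((H>30)&(H<50)&(S>120)&(V>130),158,135,25),71,'lime')
rect(roi((H>105)&(H<125)&(S>100)&(V>90),182,135,18),71,'navy')
for n,(x,y) in dict(bm=(270,163),bb=(350,163),bs=(441,163)).items():
    print(n,hsv[y,x])
E
python3 m.py
```

```text
motor [ 416.  -308.1] [41.6 40.9] 72.5 bbox (460, 234, 24, 25)
bearing [436.2 110.1] [79.8 79.7] 89.8 bbox (242, 219, 40, 40)Traceback (most recent call last):
  File "m.py", line 14, in <module>
    rect(roi((V>165)&(S<60),162,248,25),28,'sink')
    ~~~~^^^^^^^^^^^^^^^^^^^^^^^^^^^^^^^^^^^^^^^^^^
  File "m.py", line 7, in rect
    k=max(cs,key=cv2.contourArea)
ValueError: max() iterable argument is empty
```

```bash
python3 - <<'E'
import cv2
im=cv2.imread('pics/top0.png'); h=cv2.cvtColor(im,cv2.COLOR_BGR2HSV)
print('sink',h[245,145:182].tolist()); print('bear',h[239,248:278].tolist()); print('cass',h[222,358:388:1].tolist()); print('lime',h[140,146:168].tolist()); print('navy',h[140,170:198].tolist())
print('binrow',h[165,235:310].tolist())
E
```

```text
sink [[94, 61, 100], [91, 60, 98], [91, 58, 96], [90, 66, 93], [93, 22, 138], [102, 11, 116], [150, 6, 41], [75, 5, 101], [105, 5, 110], [0, 0, 58], [0, 0, 68], [105, 4, 118], [90, 3, 84], [0, 0, 49], [90, 4, 124], [75, 5, 95], [0, 0, 19], [98, 7, 148], [100, 6, 123], [150, 13, 20], [90, 4, 117], [105, 5, 109], [0, 0, 42], [90, 3, 100], [105, 5, 112], [90, 4, 66], [90, 7, 38], [30, 6, 44], [30, 6, 42], [90, 23, 45], [91, 58, 92], [93, 56, 109], [91, 56, 105], [91, 54, 104], [91, 57, 103], [93, 59, 104], [91, 54, 103]]
bear [[93, 55, 111], [91, 60, 110], [94, 14, 126], [120, 2, 154], [170, 7, 105], [3, 219, 84], [3, 187, 112], [2, 85, 93], [96, 9, 138], [90, 2, 108], [90, 42, 36], [91, 55, 98], [91, 53, 120], [91, 51, 116], [91, 49, 114], [91, 51, 114], [92, 56, 114], [88, 37, 104], [83, 7, 140], [170, 7, 107], [3, 202, 87], [3, 182, 115], [3, 127, 88], [105, 4, 130], [0, 0, 114], [83, 23, 45], [91, 56, 96], [91, 51, 119], [91, 49, 115], [91, 49, 114]]
cass [[91, 52, 112], [91, 53, 111], [91, 52, 112], [91, 52, 112], [93, 58, 119], [81, 31, 83], [17, 50, 46], [100, 31, 49], [15, 55, 5
[... 1642 characters left out ...]
 144, 142], [107, 145, 141], [107, 145, 141], [107, 144, 142], [107, 146, 141], [107, 146, 141], [107, 146, 141], [107, 146, 140], [107, 145, 141], [107, 145, 142], [107, 147, 142], [107, 145, 142], [107, 145, 142], [107, 145, 142], [107, 145, 142], [107, 145, 142], [107, 147, 142], [107, 144, 142], [107, 144, 142], [107, 144, 142], [107, 145, 142], [107, 144, 142], [107, 145, 142], [107, 145, 142], [107, 144, 142], [107, 143, 141], [107, 144, 143], [107, 143, 143], [107, 141, 145], [107, 148, 138], [107, 168, 123], [108, 185, 73], [84, 67, 38], [90, 51, 95], [90, 54, 113], [90, 51, 110], [91, 54, 109], [91, 52, 108], [91, 51, 109], [91, 54, 109], [91, 51, 109], [91, 54, 108], [93, 53, 110]]
```

```bash
python3 - <<'E'
s=open('m.py').read().split("rect(roi((S<60)&(V>140)")[0]
open('m.py','w').write(s+'''
k3=np.ones((3,3),np.uint8)
def cl(m,n=1): return cv2.morphologyEx(m.astype(np.uint8),cv2.MORPH_CLOSE,k3,iterations=n)
rect(roi((S<60)&(V>140),472,245,25),40,'motor')
rect(cl(roi(((S<30)&(V>90))|((H<15)&(S>80)),262,239,20)),14,'bearing')
rect(cl(roi((V>70)&(S<30),162,248,25)),28,'sink')
rect(roi((V>105)&(S>120)&(H<25),373,228,25),68,'cass')
rect(roi((H>30)&(H<50)&(S>120)&(V>100),158,135,25),71,'lime')
rect(roi((H>105)&(H<125)&(S>100)&(V>65),182,137,17),71,'navy')
for n,(x,y) in dict(bm=(270,138),bb=(351,138),bs=(444,138)).items():
    m=(S<60)&(V>105); m2=np.zeros_like(m); m2[y-6:y+6,x-33:x+33]=m[y-6:y+6,x-33:x+33]
    cv2.imwrite('pics/m_%s.png'%n,m2*255)
    rect(m2,35,n+' divider')
    b=(H>100)&(H<114)&(S>100)&(V>60)
    rect(roi(b,x,y+5,45),28,n+' all')
    f=(H>104)&(H<110)&(S>120)&(S<165)&(V>115); f=roi(f,x,163,38); f[:y+4]=0
    r=rect(f,3,n+' floor')
''')
E
python3 m.py
```

```text
motor [ 416.  -308.1] [41.6 40.9] 72.5 bbox (460, 234, 24, 25)
bearing [437.1 110.9] [44.9 44.5] 89.2 bbox (250, 227, 23, 23)
sink [421.9 311.3] [41.9 56.7] 87.1 bbox (148, 233, 23, 30)
cass [ 455.9 -113.7] [58.9 21.5] 12.5 bbox (366, 211, 19, 33)
lime [642.2 304.4] [19.8 57.6] 89.6 bbox (152, 119, 12, 30)
navy [640.8 264. ] [19.9 55.9] 88.3 bbox (173, 120, 12, 29)
bm divider [643.   88.2] [106.6   5.4] 85.5 bbox (245, 134, 53, 6)
bm all [633.4  91.8] [131.2 173.1] 85.4 bbox (238, 100, 66, 86)
bm floor [597.2  92.9] [120.2  93. ] 85.0 bbox (240, 142, 61, 44)
bb divider [638.7 -77.3] [111.3   5.4] 83.6 bbox (325, 134, 55, 8)
bb all [629.  -78.3] [130.4 173.9] 83.6 bbox (319, 100, 68, 88)
bb floor [591.5 -71.6] [116.7  89.4] 83.8 bbox (319, 142, 57, 45)
bs divider [ 640.8 -267.1] [103.2  14.8] 86.4 bbox (419, 132, 51, 9)
bs all [ 626.9 -271.1] [132.9 174.2] 86.0 bbox (412, 102, 66, 85)
bs floor [ 589.1 -264.4] [108.2  88.2] 86.4 bbox (413, 142, 52, 44)[ WARN:0@0.065] global loadsave.cpp:1063 imwrite_ Unsupported depth image for selected encoder is fallbacked to CV_8U.
```

```bash
cat >> h.py <<'E'
def plan(tx,ty,tz,yaw=None):
    """print tool-frame shift (cm) and turn (deg) to target TCP; yaw = tool-x heading deg mod 180"""
    o=get_obs(); Rm=R.from_rotvec(o['orientation']).as_matrix(); p=o['ee_pos']
    cur=np.degrees(np.arctan2(Rm[1,0],Rm[0,0]))
    d=Rm.T@(np.array([tx,ty,tz])-p)/10
    s='t%.2f pos %s yaw %.1f tiltz %s F %s w %.1f q6 %.2f | shift cm %s'%(o['t'],p.round(1),cur,Rm[:,2].round(3),o['ft_force'].round(1),o['width'],o['qpos'][5],d.round(2))
    if yaw is not None:
        dy=(yaw-cur+90)%180-90; th=-np.radians(dy)
        s+=' turn %.1f'%(-dy); 
        # shift expressed after full turn
        a=np.radians(cur+dy); x=np.array([np.cos(a),np.sin(a),0]); z=np.array([0,0,-1.]); y=np.cross(z,x)
        D=np.array([tx,ty,tz])-p; s+=' | after turn: %s'%(np.array([D@x,D@y,D@z])/10).round(2)
    print(s)
E
python3 - <<'E'
from h import *
plan(416,-308,150,72.5); plan(416,-308,150,-17.5)
E
```

```text
t0.15 pos [ 275.5 -560.5  222.1] yaw -63.8 tiltz [-0.001  0.001 -1.   ] F [-0.3  0.1  0.3] w 87.7 q6 -0.02 | shift cm [-16.46 -23.75   7.23] turn 43.7 | after turn: [-28.31  -5.8    7.21]
t0.15 pos [ 275.5 -560.5  222.1] yaw -63.8 tiltz [-0.001  0.001 -1.   ] F [-0.3  0.1  0.3] w 87.7 q6 -0.02 | shift cm [-16.46 -23.75   7.23] turn -46.3 | after turn: [  5.8  -28.31   7.21]
```

>>> arm_command:
  increments:
    - [[-2.4,-3.4,0.9],0]
    - [[-2.4,-3.4,0.9],0]
    - [[-2.4,-3.4,0.9],0]
    - [[-2.4,-3.4,0.9],0]
    - [[-2.4,-3.4,0.9],0]
    - [[-2.4,-3.4,0.9],0]
    - [[-2.1,-3.4,0.9],0]
    - [[0,0,0],8.5]
    - [[0,0,0],8.5]
    - [[0,0,0],8.5]
    - [[0,0,0],8.5]
    - [[0,0,0],8.5]
    - [[0,0,0],1.2]
    - [[0,0,0],0]
  gripper: 1

```text
t: 1.55
ee_pos: [419.9, -296.7, 153.9]
orientation: [1.834, -2.548, -0.006]
ft_force: [-0.2, 0.8, 0.8]
width: 87.7
```

```bash
python3 - <<'E'
from h import *
plan(416,-308,8,72.5)
c=cam('wrist'); save('wrist','w1.png'); print(proj(c,[[416,-308,40],[416,-308,0]]))
E
```

```text
t1.55 pos [ 419.9 -296.7  153.9] yaw -108.5 tiltz [-0.004  0.002 -1.   ] F [-0.2  0.8  0.8] w 87.7 q6 1.26 | shift cm [ 1.2  -0.05 14.59] turn -1.0 | after turn: [ 1.19  0.04 14.59]
[[330.32667903 195.03997705]
 [328.81838524 185.5669842 ]]
```

View pics/w1.png

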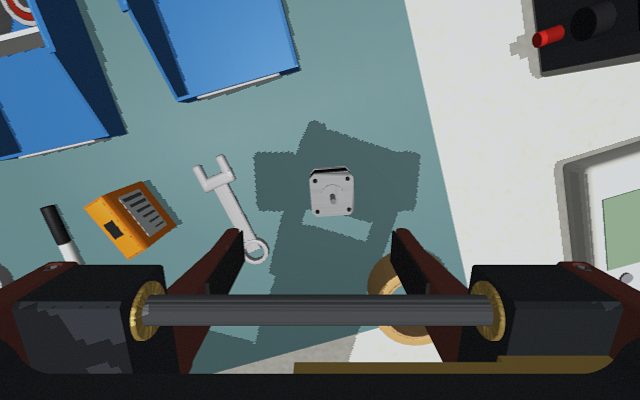

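The motor's top face centre is at about (332,194), within 2 px of the prediction at (330,195). I'll centre on it and descend.

>>> arm_command:
  increments:
    - [[1.2,0,2],-1]
    - [[0,0,3],0]
    - [[0,0,3],0]
    - [[0,0,3],0]
    - [[0,0,2],0]
    - [[0,0,1],0]
    - [[0,0,0.4],0]
    - [[0,0,0],0]

```text
t: 2.4
ee_pos: [417.8, -310.7, 6.8]
orientation: [1.883, -2.514, 0.003]
ft_force: [0.1, 0.3, 0.4]
width: 87.7
```

```bash
python3 - <<'E'
from h import *
plan(416,-308,8,72.5)
E
```

```text
t2.40 pos [ 417.8 -310.7    6.8] yaw -106.3 tiltz [ 0.001 -0.002 -1.   ] F [0.1 0.3 0.4] w 87.7 q6 1.20 | shift cm [-0.21  0.25 -0.12] turn 1.2 | after turn: [-0.21  0.25 -0.12]
```

>>> arm_command:
  increments:
    - [[-0.2,0.2,0],1.2]
    - [[0,0,0],0]

```text
t: 2.6
ee_pos: [417.2, -308.8, 8.3]
orientation: [-1.855, 2.535, -0.007]
ft_force: [-0.2, 0.2, -0.2]
width: 87.5
```

>>> arm_command:
  increments:
    - [[0,0,0],0]
    - [[0,0,0],0]
    - [[0,0,0],0]
    - [[0,0,0],0]
    - [[0,0,0],0]
    - [[0,0,0],0]
    - [[0,0,0],0]
    - [[0,0,0],0]
  gripper: 0

```text
t: 3.4
ee_pos: [418.6, -309.8, 10.7]
orientation: [-1.855, 2.534, -0.014]
ft_force: [0.5, 0.7, 0.6]
width: 42.3
```

>>> arm_command:
  increments:
    - [[0,0,-1],0]
    - [[0,0,-2],0]
    - [[0,0,-4],0]
    - [[0,0,-4],0]
    - [[0,0,-3],0]

```text
t: 3.9
ee_pos: [413.6, -305.7, 151.2]
orientation: [1.854, -2.533, -0.009]
ft_force: [1.3, -0.5, -3.0]
width: 42.1
```

```bash
python3 - <<'E'
from h import *
plan(596,92,14,-94.5)
E
```

```text
t3.90 pos [ 413.6 -305.7  151.2] yaw -107.6 tiltz [-0.005  0.003 -1.   ] F [ 1.3 -0.5 -3. ] w 42.1 q6 1.22 | shift cm [-43.4   -5.46  13.74] turn -13.1 | after turn: [-41.08 -15.06  13.72]
```

>>> arm_command:
  increments:
    - [[0,0,0],-6.5]
    - [[0,0,0],-6.5]
    - [[-2.1,-0.8,0],0]
    - [[-4.1,-1.5,0],0]
    - [[-4.1,-1.5,0],0]
    - [[-4.1,-1.5,0],0]
    - [[-4.1,-1.5,0],0]
    - [[-4.1,-1.5,0],0]
    - [[-4.1,-1.5,0],0]
    - [[-4.1,-1.5,0],0]
    - [[-4.1,-1.5,0],0]
    - [[-4,-1.4,0],0]
    - [[-2,-0.7,0],0]
    - [[0,0,0],0]
    - [[0,0,0],0]

```text
t: 5.4
ee_pos: [594.8, 106.5, 160.6]
orientation: [2.138, -2.298, 0.004]
ft_force: [-0.4, 0.6, -3.3]
width: 42.5
```

```bash
python3 - <<'E'
from h import *
plan(596,92,14,-94.5)
save('wrist','w2.png'); save('top','t2.png')
E
```

```text
t5.40 pos [594.8 106.5 160.6] yaw -94.1 tiltz [-0.001 -0.004 -1.   ] F [-0.4  0.6 -3.3] w 42.5 q6 1.80 | shift cm [ 1.38 -0.23 14.67] turn 0.4 | after turn: [ 1.44 -0.24 14.66]
```

View pics/w2.png

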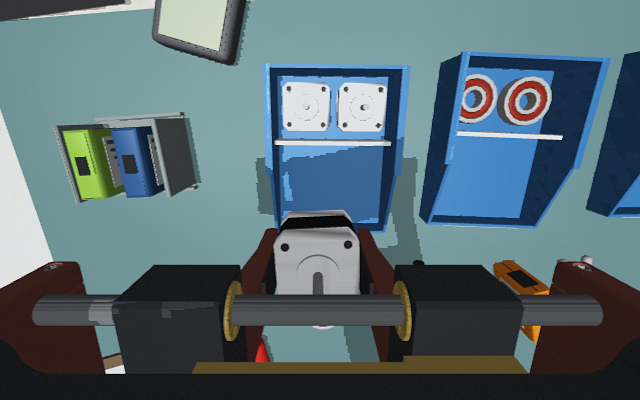

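>>> arm_command:
  increments:
    - [[1.4,-0.2,1],0.4]
    - [[0,0,3],0]
    - [[0,0,3],0]
    - [[0,0,3],0]
    - [[0,0,2],0]
    - [[0,0,1],0]
    - [[0,0,0.7],0]
    - [[0,0,0.3],0]
    - [[0,0,0],0]

```text
t: 6.4
ee_pos: [594.3, 75.8, 15.8]
orientation: [2.111, -2.322, 0.007]
ft_force: [0.1, 0.1, -3.5]
width: 42.5
```

```bash
python3 - <<'E'
from h import *
plan(596,92,13,-94.5)
E
```

```text
t6.40 pos [594.3  75.8  15.8] yaw -95.4 tiltz [ 0.    -0.006 -1.   ] F [ 0.1  0.1 -3.5] w 42.5 q6 1.78 | shift cm [-1.63 -0.02  0.27] turn -0.9 | after turn: [-1.63 -0.04  0.28]
```

>>> arm_command:
  increments:
    - [[-0.8,0,0],0]
    - [[-0.5,0,0],0]
    - [[0,0,0],0]
    - [[0,0,0],0]

```text
t: 6.8
ee_pos: [597.9, 90.6, 18.7]
orientation: [-2.114, 2.323, -0.011]
ft_force: [0.8, 0.7, -2.7]
width: 42.5
```

```bash
python3 - <<'E'
from h import *
plan(596,92,13.5,-94.5)
E
```

```text
t6.80 pos [597.9  90.6  18.7] yaw -95.4 tiltz [ 0.005 -0.005 -1.   ] F [ 0.8  0.7 -2.7] w 42.5 q6 1.81 | shift cm [-0.12  0.2   0.52] turn -0.9 | after turn: [-0.12  0.2   0.52]
```

>>> arm_command:
  increments:
    - [[0,0,0.3],0]
    - [[0,0,0.2],0]
    - [[0,0,0.1],0]

```text
t: 7.1
ee_pos: [598.5, 91.0, 13.7]
orientation: [-2.114, 2.321, -0.013]
ft_force: [-4.8, -0.7, 14.9]
width: 42.1
```

>>> arm_command:
  increments:
    - [[0,0,0.1],0]

```text
t: 7.2
ee_pos: [598.5, 91.0, 13.7]
orientation: [-2.114, 2.322, -0.012]
ft_force: [-6.2, 0.1, 15.2]
width: 42.6
```

>>> arm_command:
  increments:
    - [[0,0,-0.1],0]
    - [[0,0,0],0]
    - [[0,0,0],0]
    - [[0,0,0],0]
  gripper: 0.68

```text
t: 7.6
ee_pos: [599.7, 90.9, 15.6]
orientation: [-2.112, 2.321, -0.015]
ft_force: [0.9, 0.5, 0.2]
width: 59.4
```

>>> arm_command:
  increments:
    - [[0,0,-2],0]
    - [[0,0,-4],0]
    - [[0,0,-4],0]
    - [[0,0,-4],0]
    - [[0,0,0],0]

```text
t: 8.1
ee_pos: [597.5, 91.2, 158.0]
orientation: [2.114, -2.323, 0.01]
ft_force: [0.8, 0.3, 0.4]
width: 59.5
```

```bash
python3 - <<'E'
from h import *
plan(437,111,130,-95); plan(422,311,130,-93)
save('wrist','w3.png')
E
```

```text
t8.10 pos [597.5  91.2 158. ] yaw -95.4 tiltz [ 0.004 -0.005 -1.   ] F [0.8 0.3 0.4] w 59.5 q6 1.80 | shift cm [-0.47 16.17  2.73] turn -0.4 | after turn: [-0.58 16.16  2.8 ]
t8.10 pos [597.5  91.2 158. ] yaw -95.4 tiltz [ 0.004 -0.005 -1.   ] F [0.8 0.3 0.4] w 59.5 q6 1.80 | shift cm [-20.24  19.55   2.62] turn -2.4 | after turn: [-21.03  18.67   2.8 ]
```

View pics/w3.png

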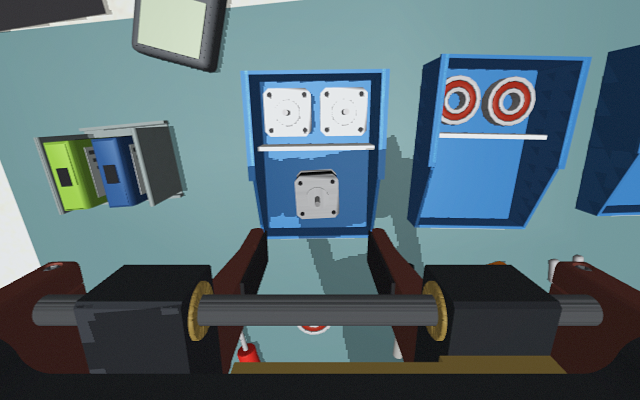

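The motor stands in its front bay at about (317,195), upright and between the walls. Next is the bearing.

>>> arm_command:
  increments:
    - [[0,2,0],0]
    - [[0,4,0],0]
    - [[0,4,0.8],0]
    - [[0,3,0.8],0]
    - [[0,2,0.8],0]
    - [[0,0,0],0]
    - [[0,0,0],0]
  gripper: 0.9

```text
t: 8.85
ee_pos: [437.3, 103.9, 123.8]
orientation: [2.106, -2.315, -0.0]
ft_force: [0.6, -0.2, 0.6]
width: 79.2
```

```bash
python3 - <<'E'
from h import *
plan(437,111,3,-95)
c=cam('wrist'); save('wrist','w4.png'); print(proj(c,[[437,111,14]]))
E
```

```text
t8.85 pos [437.3 103.9 123.8] yaw -95.4 tiltz [-0.009 -0.008 -1.   ] F [ 0.6 -0.2  0.6] w 79.2 q6 1.88 | shift cm [-0.81 -0.   12.07] turn -0.4 | after turn: [-0.71  0.09 12.08]
[[309.65103604 196.80420184]]
```

View pics/w4.png

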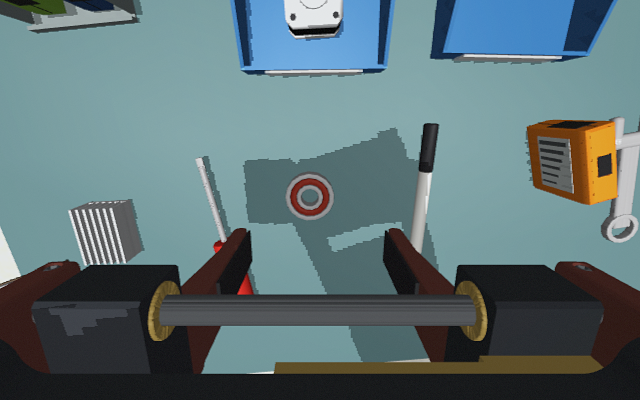

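Bearing is at (310,197), right where predicted. Descending.

>>> arm_command:
  increments:
    - [[-0.7,0,2],0]
    - [[0,0,3],0]
    - [[0,0,3],0]
    - [[0,0,2],0]
    - [[0,0,1],0]
    - [[0,0,0.5],0]
    - [[0,0,0],0]

```text
t: 9.6
ee_pos: [450.7, 111.0, 5.8]
orientation: [2.11, -2.327, 0.01]
ft_force: [-0.2, -0.3, 1.0]
width: 78.8
```

```bash
python3 - <<'E'
from h import *
plan(437,111,2,-95)
E
```

```text
t9.60 pos [450.7 111.    5.8] yaw -95.6 tiltz [ 0.004 -0.005 -1.   ] F [-0.2 -0.3  1. ] w 78.8 q6 1.90 | shift cm [0.14 1.36 0.37] turn -0.6 | after turn: [0.12 1.36 0.38]
```

>>> arm_command:
  increments:
    - [[0,0.7,0],0]
    - [[0,0.4,0.1],0]
    - [[0,0,0.1],0]
    - [[0,0,0],0]

```text
t: 10.0
ee_pos: [440.8, 112.6, 6.0]
orientation: [-2.108, 2.325, -0.013]
ft_force: [-0.4, -0.3, 0.6]
width: 79.0
```

```bash
python3 - <<'E'
from h import *
plan(437,111,2,-95)
E
```

```text
t10.00 pos [440.8 112.6   6. ] yaw -95.6 tiltz [ 0.008 -0.004 -1.   ] F [-0.4 -0.3  0.6] w 79.0 q6 1.91 | shift cm [0.19 0.37 0.4 ] turn -0.6 | after turn: [0.19 0.37 0.4 ]
```

>>> arm_command:
  increments:
    - [[0.1,0.4,0.2],0]
    - [[0,0,0.2],0]
    - [[0,0,0.1],0]

```text
t: 10.3
ee_pos: [437.0, 112.1, 1.5]
orientation: [-2.107, 2.324, -0.015]
ft_force: [-0.3, 1.0, 0.2]
width: 79.2
```

>>> arm_command:
  increments:
    - [[0,0,0],0]
    - [[0,0,0],0]
    - [[0,0,0],0]
    - [[0,0,0],0]
    - [[0,0,0],0]
    - [[0,0,0],0]
  gripper: 0

```text
t: 10.9
ee_pos: [437.0, 112.0, 1.2]
orientation: [-2.107, 2.324, -0.014]
ft_force: [-0.2, 0.3, 0.1]
width: 46.1
```

>>> arm_command:
  increments:
    - [[0,0,-0.5],0]
    - [[0,0,-1],0]
    - [[0,0,-1],0]
    - [[0,0,0],0]

```text
t: 11.3
ee_pos: [436.5, 112.1, 28.2]
orientation: [-2.108, 2.324, -0.014]
ft_force: [-0.1, 0.0, -1.0]
width: 46.3
```

```bash
python3 - <<'E'
from h import *
plan(591.5,-72,12,-96.3)
save('scene','s5.png');save('wrist','w5.png')
E
```

```text
t11.30 pos [436.5 112.1  28.2] yaw -95.6 tiltz [ 0.009 -0.004 -1.   ] F [-0.1  0.  -1. ] w 46.3 q6 1.91 | shift cm [ 16.81 -17.2    1.83] turn 0.7 | after turn: [ 16.6  -17.42   1.62]
```

View pics/w5.png

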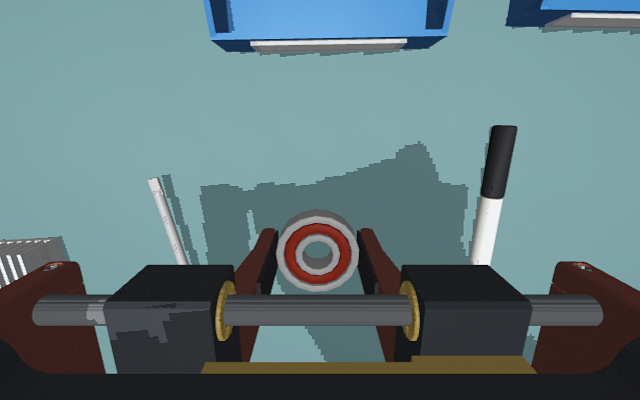

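View pics/s5.png

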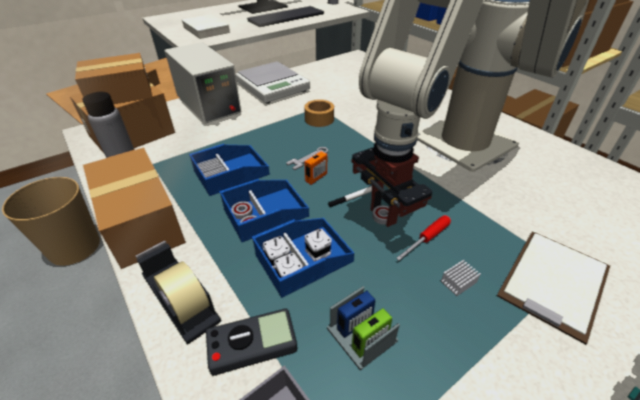

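The bearing is held flat between the fingers. Moving it to its bin.

>>> arm_command:
  increments:
    - [[0,0,-3],0]
    - [[0,0,-4],0]
    - [[0,0,-2],0.7]
    - [[1.6,-1.6,0],0]
    - [[2.8,-2.9,0],0]
    - [[2.8,-2.9,0],0]
    - [[2.8,-2.9,0],0]
    - [[2.8,-2.9,0],0]
    - [[1.9,-2,0],0]
    - [[0.8,-0.8,0],0]
    - [[0,0,0],0]
    - [[0,0,0],0]
    - [[0,0,0],0]

```text
t: 12.7
ee_pos: [577.1, -64.0, 119.3]
orientation: [2.097, -2.335, 0.005]
ft_force: [-0.1, 0.9, -1.2]
width: 46.5
```

```bash
python3 - <<'E'
from h import *
plan(591.5,-72,5,-96.3)
save('wrist','w6.png')
E
```

```text
t12.70 pos [577.1 -64.  119.3] yaw -96.1 tiltz [ 0.    -0.004 -1.   ] F [-0.1  0.9 -1.2] w 46.5 q6 1.55 | shift cm [ 0.59 -1.51 11.43] turn 0.2 | after turn: [ 0.64 -1.52 11.43]
```

View pics/w6.png

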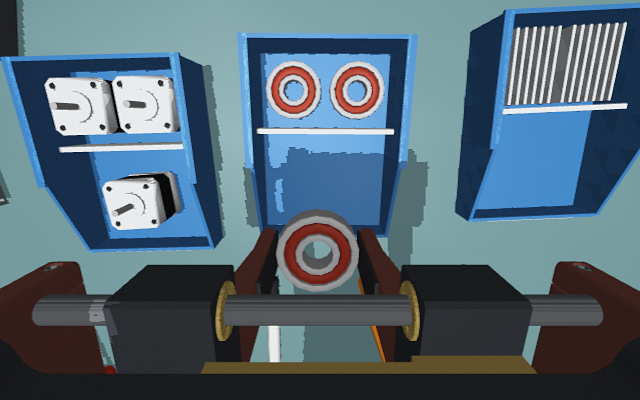

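>>> arm_command:
  increments:
    - [[0.4,-0.8,0],0]
    - [[0.2,-0.6,1],0]
    - [[0,0,2.5],0]
    - [[0,0,2.5],0]
    - [[0,0,2],0]
    - [[0,0,1],0]
    - [[0,0,0],0]

```text
t: 13.45
ee_pos: [593.1, -69.8, 25.0]
orientation: [2.104, -2.332, 0.008]
ft_force: [-0.8, 0.3, -1.6]
width: 46.7
```

```bash
python3 - <<'E'
from h import *
plan(591.5,-72,5,-96.3)
E
```

```text
t13.45 pos [593.1 -69.8  25. ] yaw -95.9 tiltz [ 0.003 -0.005 -1.   ] F [-0.8  0.3 -1.6] w 46.7 q6 1.54 | shift cm [0.23 0.14 2.  ] turn 0.4 | after turn: [0.24 0.13 2.  ]
```

>>> arm_command:
  increments:
    - [[0.2,0.1,1],0]
    - [[0,0,0.6],0]
    - [[0,0,0.2],0]
    - [[0,0,0.2],0]

```text
t: 13.85
ee_pos: [593.7, -72.1, 5.3]
orientation: [-2.104, 2.331, -0.012]
ft_force: [0.9, 0.8, -1.7]
width: 46.3
```

>>> arm_command:
  increments:
    - [[0,0,0.1],0]
    - [[0,0,0.1],0]

```text
t: 14.05
ee_pos: [594.0, -72.2, 4.1]
orientation: [-2.104, 2.331, -0.013]
ft_force: [-5.1, 0.3, 12.9]
width: 46.2
```

Contact is felt at the floor height I expected. Releasing.

>>> arm_command:
  increments:
    - [[0,0,0],0]
    - [[0,0,0],0]
    - [[0,0,0],0]
    - [[0,0,0],0]
  gripper: 0.7

```text
t: 14.45
ee_pos: [595.3, -72.4, 5.6]
orientation: [-2.102, 2.33, -0.017]
ft_force: [0.3, 0.3, 0.3]
width: 61.6
```

>>> arm_command:
  increments:
    - [[0,0,-2],0]
    - [[0,0,-4],0]
    - [[0,0,-4],0]
    - [[0,0,-2],0]
    - [[0,0,0],0]

```text
t: 14.95
ee_pos: [593.5, -71.6, 128.3]
orientation: [-2.104, 2.331, -0.013]
ft_force: [0.1, -0.5, 0.4]
width: 61.6
```

```bash
python3 - <<'E'
from h import *
plan(422,311,130,-93); save('wrist','w7.png')
E
```

```text
t14.95 pos [593.5 -71.6 128.3] yaw -95.9 tiltz [ 0.007 -0.005 -1.   ] F [ 0.1 -0.5  0.4] w 61.6 q6 1.54 | shift cm [-36.3   20.96  -0.48] turn -2.9 | after turn: [-37.31  19.12  -0.17]
```

View pics/w7.png

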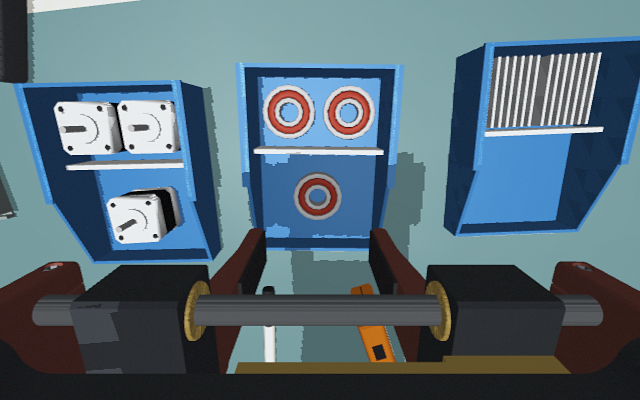

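The bearing lies flat in its bay at (317,196). The heat sink is next.

>>> arm_command:
  increments:
    - [[0,0,0],-2.9]
    - [[-1.9,1,0],0]
    - [[-3.8,1.95,0],0]
    - [[-3.8,1.95,0],0]
    - [[-3.8,1.95,0],0]
    - [[-3.8,1.95,0],0]
    - [[-3.8,1.95,0],0]
    - [[-3.8,1.95,0],0]
    - [[-3.8,1.95,0],0]
    - [[-3.8,1.95,0],0]
    - [[-2.5,1.2,0],0]
    - [[-1,0.5,0],0]
    - [[0,0,0],0]
    - [[0,0,0],0]
    - [[0,0,0],0]
  gripper: 0.9

```text
t: 16.5
ee_pos: [412.3, 302.0, 102.6]
orientation: [2.143, -2.261, -0.005]
ft_force: [-0.6, -0.2, 0.2]
width: 78.7
```

```bash
python3 - <<'E'
from h import *
plan(422,311,5,-93)
c=cam('wrist'); save('wrist','w8.png'); print(proj(c,[[422,311,28]]))
E
```

```text
t16.50 pos [412.3 302.  102.6] yaw -93.1 tiltz [-0.021 -0.016 -1.   ] F [-0.6 -0.2  0.2] w 78.7 q6 2.23 | shift cm [-1.12 -1.12  9.73] turn -0.1 | after turn: [-0.95 -0.92  9.76]
[[305.18109456 195.51456858]]
```

View pics/w8.png

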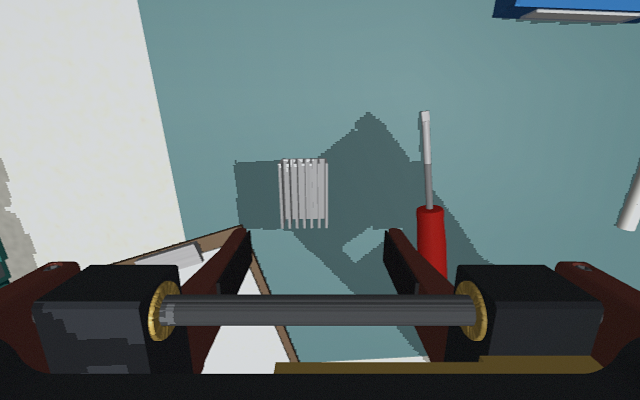

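>>> arm_command:
  increments:
    - [[-0.8,-0.8,1],0]
    - [[0,0,2],0]
    - [[0,0,2],0]
    - [[0,0,1.2],0]
    - [[0,0,0],0]
    - [[0,0,0],0]

```text
t: 17.15
ee_pos: [424.1, 303.8, 39.7]
orientation: [2.134, -2.274, -0.003]
ft_force: [0.8, -0.2, 0.5]
width: 78.8
```

```bash
python3 - <<'E'
from h import *
plan(422,311,5,-93)
E
```

```text
t17.15 pos [424.1 303.8  39.7] yaw -93.6 tiltz [-0.019 -0.014 -1.   ] F [ 0.8 -0.2  0.5] w 78.8 q6 2.24 | shift cm [-0.76  0.19  3.46] turn -0.6 | after turn: [-0.7   0.24  3.47]
```

>>> arm_command:
  increments:
    - [[-0.7,0.2,1],0]
    - [[0,0,1.2],0]
    - [[0,0,0.7],0]
    - [[0,0,0.3],0]
    - [[0,0,0],0]

```text
t: 17.65
ee_pos: [422.9, 311.8, 6.6]
orientation: [2.136, -2.276, -0.003]
ft_force: [-0.4, 0.1, -0.1]
width: 78.9
```

```bash
python3 - <<'E'
from h import *
plan(422,311,5,-93)
E
```

```text
t17.65 pos [422.9 311.8   6.6] yaw -93.6 tiltz [-0.016 -0.013 -1.   ] F [-0.4  0.1 -0.1] w 78.9 q6 2.25 | shift cm [0.09 0.08 0.16] turn -0.6 | after turn: [0.09 0.08 0.16]
```

>>> arm_command:
  increments:
    - [[0,0,0.1],-0.6]
    - [[0,0,0],0]
    - [[0,0,0],0]
    - [[0,0,0],0]
    - [[0,0,0],0]
    - [[0,0,0],0]
    - [[0,0,0],0]
  gripper: 0

```text
t: 18.35
ee_pos: [423.3, 312.1, 6.3]
orientation: [2.15, -2.264, -0.003]
ft_force: [0.5, 0.1, -0.9]
width: 39.9
```

>>> arm_command:
  increments:
    - [[0,0,-0.5],0]
    - [[0,0,-1],0]
    - [[0,0,-1.5],0]
    - [[0,0,0],0]

```text
t: 18.75
ee_pos: [423.6, 312.3, 38.3]
orientation: [2.15, -2.264, -0.003]
ft_force: [0.1, 0.7, -0.6]
width: 39.7
```

```bash
python3 - <<'E'
from h import *
plan(592,-265,10,-93.7); save('wrist','w9.png'); save('scene','s9.png')
E
```

```text
t18.75 pos [423.6 312.3  38.3] yaw -93.0 tiltz [-0.016 -0.012 -1.   ] F [ 0.1  0.7 -0.6] w 39.7 q6 2.24 | shift cm [ 56.74 -19.86   3.28] turn 0.7 | after turn: [ 56.53 -20.53   2.83]
```

View pics/w9.png

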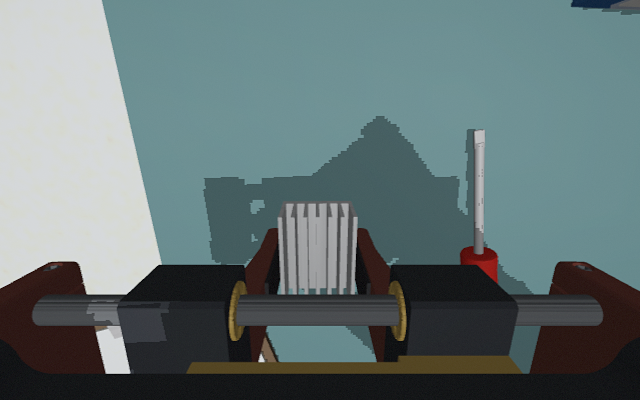

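Sink is held level. I'll raise it and carry it to its bin.

>>> arm_command:
  increments:
    - [[0,0,-3],0]
    - [[0,0,-4],0]
    - [[0,0,-3],0]
    - [[2,-0.7,0],0]
    - [[4,-1.45,0],0]
    - [[4,-1.45,0],0]
    - [[4,-1.45,0],0]
    - [[4,-1.45,0],0]
    - [[4,-1.45,0],0]
    - [[4,-1.45,0],0]
    - [[4,-1.45,0],0]
    - [[4,-1.45,0],0]
    - [[4,-1.45,0],0]
    - [[4,-1.45,0],0]
    - [[4,-1.45,0],0]
    - [[4,-1.45,0],0]
    - [[2,-0.7,0],0]
    - [[0,0,0],0]
    - [[0,0,0],0]

```text
t: 20.75
ee_pos: [586.9, -237.0, 135.1]
orientation: [2.146, -2.254, -0.015]
ft_force: [-0.2, -0.0, -1.1]
width: 39.6
```

```bash
python3 - <<'E'
from h import *
plan(592,-265,10,-93.7); save('wrist','w10.png')
E
```

```text
t20.75 pos [ 586.9 -237.   135.1] yaw -92.8 tiltz [-0.028 -0.014 -1.   ] F [-0.2 -0.  -1.1] w 39.6 q6 1.25 | shift cm [ 2.58 -0.99 12.53] turn 0.9 | after turn: [ 2.76 -0.68 12.51]
```

View pics/w10.png

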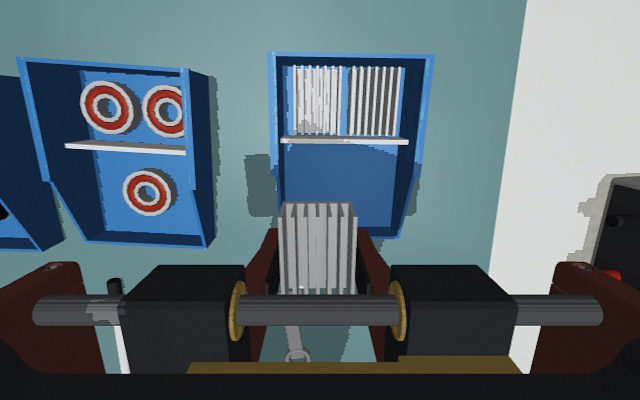

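```bash
python3 - <<'E'
from h import *
c=cam('wrist'); P=ray(c,[[281,140],[408,142]],35); print(P.round(1), P.mean(0).round(1), np.linalg.norm(P[0]-P[1]), np.degrees(np.arctan2(*(P[0]-P[1])[[1,0]])))
E
```

```text
[[ 640.1 -208.3   35. ]
 [ 632.8 -319.8   35. ]] [ 636.5 -264.    35. ] 111.72439229853468 86.25768698339262
```

>>> arm_command:
  increments:
    - [[1.2,-0.4,0],0.5]
    - [[1,-0.2,0],0.4]
    - [[0,0,2],0]
    - [[0,0,3],0]
    - [[0,0,2],0]
    - [[0,0,1.5],0]
    - [[0,0,0],0]
    - [[0,0,0],0]

```text
t: 21.6
ee_pos: [591.7, -259.4, 49.5]
orientation: [2.133, -2.267, -0.01]
ft_force: [0.3, 1.0, -1.6]
width: 40.2
```

```bash
python3 - <<'E'
from h import *
plan(592,-265,10,-93.7)
E
```

```text
t21.60 pos [ 591.7 -259.4   49.5] yaw -93.5 tiltz [-0.025 -0.015 -1.   ] F [ 0.3  1.  -1.6] w 40.2 q6 1.23 | shift cm [ 0.49 -0.16  3.95] turn 0.2 | after turn: [ 0.55 -0.07  3.95]
```

>>> arm_command:
  increments:
    - [[0,0.1,1],0]
    - [[0,0.1,1],0]
    - [[0,0,0.8],0]
    - [[0,0,0.5],0]
    - [[0,0,0],0]

```text
t: 22.1
ee_pos: [590.4, -260.5, 16.5]
orientation: [2.135, -2.268, -0.004]
ft_force: [0.7, 0.3, -1.4]
width: 39.7
```

```bash
python3 - <<'E'
from h import *
plan(590,-262,9.5,-93.7)
E
```

```text
t22.10 pos [ 590.4 -260.5   16.5] yaw -93.5 tiltz [-0.021 -0.017 -1.   ] F [ 0.7  0.3 -1.4] w 39.7 q6 1.23 | shift cm [0.14 0.02 0.7 ] turn 0.2 | after turn: [0.15 0.03 0.7 ]
```

>>> arm_command:
  increments:
    - [[0,0,0.4],0]
    - [[0,0,0.2],0]
    - [[0,0,0.1],0]

```text
t: 22.4
ee_pos: [590.6, -260.8, 9.3]
orientation: [2.135, -2.268, -0.003]
ft_force: [-2.3, -0.5, 7.6]
width: 39.6
```

>>> arm_command:
  increments:
    - [[0,0,0.1],0]

```text
t: 22.5
ee_pos: [590.6, -260.8, 9.2]
orientation: [2.135, -2.268, -0.003]
ft_force: [-5.2, 3.1, 16.5]
width: 39.9
```

>>> arm_command:
  increments:
    - [[0,0,0],0]
    - [[0,0,0],0]
    - [[0,0,0],0]
    - [[0,0,0],0]
  gripper: 0.65

```text
t: 22.9
ee_pos: [591.5, -261.2, 10.3]
orientation: [2.135, -2.268, 0.0]
ft_force: [0.3, -0.1, -0.8]
width: 57.1
```

>>> arm_command:
  increments:
    - [[0,0,-2],0]
    - [[0,0,-4],0]
    - [[0,0,-4],0]
    - [[0,0,-4],0]
    - [[0,0,0],0]

```text
t: 23.4
ee_pos: [593.4, -258.2, 152.8]
orientation: [2.134, -2.267, -0.006]
ft_force: [-0.3, -0.3, -0.2]
width: 57.3
```

```bash
python3 - <<'E'
from h import *
plan(456,-114,150,12.5); save('wrist','w11.png')
E
```

```text
t23.40 pos [ 593.4 -258.2  152.8] yaw -93.5 tiltz [-0.023 -0.016 -1.   ] F [-0.3 -0.3 -0.2] w 57.3 q6 1.23 | shift cm [-13.57  14.57   0.37] turn 74.0 | after turn: [10.29 17.05  0.28]
```

View pics/w11.png

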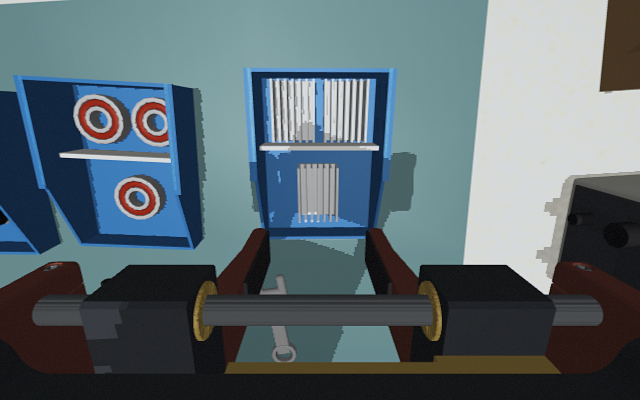

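The sink lies flat in its bay at (318,193). Now the cassette.

>>> arm_command:
  increments:
    - [[-1.7,1.8,0],0]
    - [[-2.7,2.9,0],0]
    - [[-2.7,2.9,0],0]
    - [[-2.7,2.9,0],0]
    - [[-2.2,2.4,0],0]
    - [[-1.1,1.2,0],0]
    - [[0,0,0],-8]
    - [[0,0,0],-8.5]
    - [[0,0,0],-8.5]
    - [[0,0,0],-8.5]
    - [[0,0,0],-8.5]
    - [[0,0,0],-8.5]
    - [[0,0,0],-8.5]
    - [[0,0,0],-8.5]
    - [[0,0,0],-8.5]
    - [[0,0,0],-8.5]
    - [[0,0,0],-8.5]
    - [[0,0,0],-8.5]
    - [[0,0,0],-4]
    - [[0,0,0],0]
  gripper: 1

```text
t: 25.45
ee_pos: [432.7, -108.0, 126.8]
orientation: [-3.112, -0.371, 0.11]
ft_force: [0.1, -0.6, -0.4]
width: 87.4
```

```bash
python3 - <<'E'
from h import *
plan(456,-114,25,12.5); c=cam('wrist'); save('wrist','w12.png'); print(proj(c,[[456,-114,68]]))
E
```

```text
t25.45 pos [ 432.7 -108.   126.8] yaw 13.6 tiltz [-0.07  -0.003 -0.998] F [ 0.1 -0.6 -0.4] w 87.4 q6 -0.47 | shift cm [ 2.82  1.27 10.  ] turn 1.1 | after turn: [ 2.15  1.1  10.18]
[[348.26663277 229.30409617]]
```

View pics/w12.png

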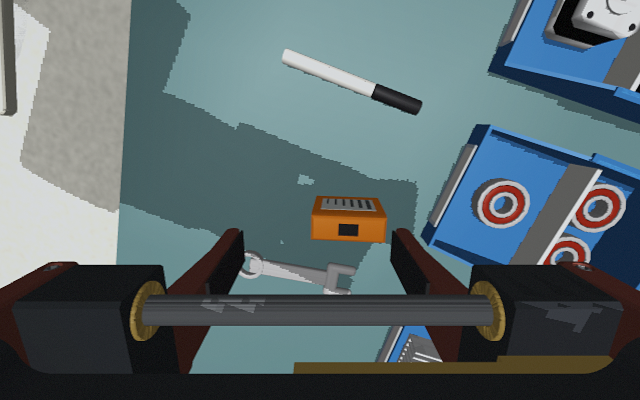

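The tilt has grown to 0.07 rad, which is too much for the rack. I'll test how motion changes it before grasping.

>>> arm_command:
  increments:
    - [[0,0,-0.5],0]
    - [[0,0,0],0]
    - [[0,0,0],0]
    - [[0,0,0],0]
    - [[0,0,0],0]

```text
t: 26.0
ee_pos: [432.3, -107.7, 131.3]
orientation: [-3.113, -0.359, 0.113]
ft_force: [-0.2, 0.7, 0.7]
width: 88.1
```

```bash
python3 - <<'E'
from h import *
plan(456,-114,150,12.5);print(get_obs()['qpos'].round(3),get_obs()['qvel'].round(3))
E
```

```text
t26.00 pos [ 432.3 -107.7  131.3] yaw 13.2 tiltz [-0.072 -0.003 -0.997] F [-0.2  0.7  0.7] w 88.1 q6 -0.47 | shift cm [ 2.03  1.12 -2.03] turn 0.7 | after turn: [ 2.18  1.12 -1.87]
[-0.257  0.338  2.038 -0.028  0.834 -0.467] [-0.001 -0.003 -0.001 -0.001 -0.     0.001]
```

>>> arm_command:
  increments:
    - [[4,0,0],0]
    - [[4,0,0],0]
    - [[4,0,0],0]
    - [[0,0,0],0]

```text
t: 26.4
ee_pos: [551.7, -79.7, 122.6]
orientation: [-3.114, -0.355, 0.112]
ft_force: [0.2, -1.4, -0.0]
width: 87.6
```

```bash
python3 - <<'E'
from h import *
plan(456,-114,150,12.5);print(get_obs()['qpos'].round(3),get_obs()['qvel'].round(3))
E
```

```text
t26.40 pos [551.7 -79.7 122.6] yaw 13.0 tiltz [-0.072 -0.002 -0.997] F [ 0.2 -1.4 -0. ] w 87.6 q6 -0.37 | shift cm [-10.26   1.15  -2.03] turn 0.5 | after turn: [-10.08   1.28  -2.74]
[-0.157  0.491  1.799 -0.017  0.923 -0.374] [-0.015 -0.027  0.078 -0.015  0.024 -0.008]
```

>>> arm_command:
  increments:
    - [[0,0,-1],8]
    - [[0,0,0],8]
    - [[0,0,0],8]
    - [[0,0,0],8]
    - [[0,0,0],0]

```text
t: 26.9
ee_pos: [549.2, -79.4, 131.5]
orientation: [3.076, -0.546, -0.118]
ft_force: [0.4, 0.1, 0.1]
width: 87.7
```

```bash
python3 - <<'E'
from h import *
plan(456,-114,150,12.5)
E
```

```text
t26.90 pos [549.2 -79.4 131.5] yaw -20.2 tiltz [-0.077 -0.002 -0.997] F [0.4 0.1 0.1] w 87.7 q6 0.21 | shift cm [-7.67  6.5  -1.12] turn -32.7 | after turn: [-9.85  1.36 -1.85]
```

>>> arm_command:
  increments:
    - [[0,0,0],-8]
    - [[0,0,0],-8]
    - [[0,0,0],-8]
    - [[0,0,0],-8]
    - [[0,0,0],0]

```text
t: 27.4
ee_pos: [545.6, -80.0, 131.2]
orientation: [-3.107, -0.386, 0.125]
ft_force: [-0.2, -0.0, -1.2]
width: 87.6
```

```bash
python3 - <<'E'
from h import *
plan(456,-114,150,12.5)
E
```

```text
t27.40 pos [545.6 -80.  131.2] yaw 14.2 tiltz [-0.08  -0.002 -0.997] F [-0.2 -0.  -1.2] w 87.6 q6 -0.39 | shift cm [-9.64  1.08 -1.15] turn 1.7 | after turn: [-9.49  1.38 -1.88]
```

>>> arm_command:
  increments:
    - [[0,0,-4],0]
    - [[0,0,-4],0]
    - [[0,0,-4],0]
    - [[0,0,-4],0]

```text
t: 27.8
ee_pos: [552.9, -79.4, 288.9]
orientation: [-3.103, -0.376, 0.149]
ft_force: [0.0, -0.6, -0.7]
width: 87.9
```

```bash
python3 - <<'E'
from h import *
plan(456,-114,150,12.5)
E
```

```text
t27.80 pos [552.9 -79.4 288.9] yaw 13.9 tiltz [-0.096  0.001 -0.995] F [ 0.  -0.6 -0.7] w 87.9 q6 -0.39 | shift cm [-8.9   1.39 14.75] turn 1.4 | after turn: [-10.21   1.28  13.89]
```

>>> arm_command:
  increments:
    - [[0,0,4],0]
    - [[0,0,4],0]
    - [[0,0,4],0]
    - [[0,0,3],0]

```text
t: 28.2
ee_pos: [548.2, -81.3, 149.0]
orientation: [-3.114, -0.366, 0.108]
ft_force: [-0.3, 0.8, 0.1]
width: 87.9
```

```bash
python3 - <<'E'
from h import *
plan(456,-114,150,12.5)
E
```

```text
t28.20 pos [548.2 -81.3 149. ] yaw 13.4 tiltz [-0.069 -0.004 -0.998] F [-0.3  0.8  0.1] w 87.9 q6 -0.38 | shift cm [-9.71  1.04  0.54] turn 0.9 | after turn: [-9.71  1.2  -0.1 ]
```

>>> arm_command:
  increments:
    - [[-3,0,-0.4],0]
    - [[-3,0,0],0]
    - [[-3,0,0],0]
    - [[-3,0,0],0]

```text
t: 28.6
ee_pos: [425.6, -108.3, 154.8]
orientation: [-3.111, -0.359, 0.126]
ft_force: [-0.0, -1.0, 0.7]
width: 87.7
```

```bash
python3 - <<'E'
from h import *
plan(456,-114,150,12.5)
E
```

```text
t28.60 pos [ 425.6 -108.3  154.8] yaw 13.2 tiltz [-0.081 -0.001 -0.997] F [-0.  -1.   0.7] w 87.7 q6 -0.47 | shift cm [2.86 1.25 0.24] turn 0.7 | after turn: [2.84 1.21 0.48]
```

>>> arm_command:
  increments:
    - [[2.5,1.2,-1.5],0]
    - [[0,0,-1.5],0]
    - [[0,0,-1.5],0]
    - [[0,0,-1.5],0]
    - [[0,0,-1.5],0]
    - [[0,0,-1.5],0]
    - [[0,0,-1.5],0]
    - [[0,0,-1.5],0]
    - [[0,0,-1.5],0]
    - [[0,0,-1.5],0]
    - [[0,0,0],0]

```text
t: 29.7
ee_pos: [452.6, -114.0, 304.9]
orientation: [-3.109, -0.325, 0.149]
ft_force: [0.8, 0.1, 0.0]
width: 87.6
```

```bash
python3 - <<'E'
from h import *
plan(456,-114,150,12.5)
E
```

```text
t29.70 pos [ 452.6 -114.   304.9] yaw 12.0 tiltz [-0.096  0.002 -0.995] F [0.8 0.1 0. ] w 87.6 q6 -0.46 | shift cm [ 1.78  0.41 15.39] turn -0.5 | after turn: [ 0.33  0.08 15.49]
```

>>> arm_command:
  increments:
    - [[0,0,5],0]
    - [[0,0,5],0]
    - [[0,0,4],0]

```text
t: 30.0
ee_pos: [443.7, -115.1, 166.7]
orientation: [-3.116, -0.321, 0.125]
ft_force: [0.8, -1.0, -0.4]
width: 87.9
```

```bash
python3 - <<'E'
from h import *
plan(456,-114,150,12.5)
E
```

```text
t30.00 pos [ 443.7 -115.1  166.7] yaw 11.8 tiltz [-0.08  -0.002 -0.997] F [ 0.8 -1.  -0.4] w 87.9 q6 -0.45 | shift cm [1.36 0.17 1.56] turn -0.7 | after turn: [1.23 0.16 1.67]
```

>>> arm_command:
  increments:
    - [[4,0,-1],0]
    - [[4,0,-1],0]
    - [[4,0,-1],0]
    - [[4,0,-1],0]
    - [[3,0,0],0]
    - [[0,0,0],0]

```text
t: 30.6
ee_pos: [622.7, -72.9, 173.0]
orientation: [-3.106, -0.307, 0.171]
ft_force: [0.5, -0.1, -1.4]
width: 87.7
```

```bash
python3 - <<'E'
from h import *
plan(456,-114,150,12.5)
E
```

```text
t30.60 pos [622.7 -72.9 173. ] yaw 11.4 tiltz [-0.11   0.005 -0.994] F [ 0.5 -0.1 -1.4] w 87.7 q6 -0.32 | shift cm [-16.81   0.85   4.1 ] turn -1.1 | after turn: [-17.17   0.4    2.3 ]
```

>>> arm_command:
  increments:
    - [[0,0,-4],0]
    - [[0,0,-4],0]
    - [[0,0,-4],0]
    - [[0,0,-4],0]
    - [[0,0,4],0]
    - [[0,0,4],0]
    - [[0,0,4],0]
    - [[0,0,4],0]
    - [[0,0,-4],0]
    - [[0,0,-4],0]
    - [[0,0,-4],0]
    - [[0,0,-4],0]
    - [[0,0,4],0]
    - [[0,0,4],0]
    - [[0,0,4],0]
    - [[0,0,4],0]
    - [[0,0,0],0]

```text
t: 32.3
ee_pos: [596.6, -75.8, 157.1]
orientation: [-3.101, -0.279, 0.22]
ft_force: [-0.3, -0.0, 0.7]
width: 88.1
```

```bash
python3 - <<'E'
from h import *
plan(456,-114,150,12.5)
E
```

```text
t32.30 pos [596.6 -75.8 157.1] yaw 10.4 tiltz [-0.142  0.007 -0.99 ] F [-0.3 -0.   0.7] w 88.1 q6 -0.31 | shift cm [-14.28   1.3    2.67] turn -2.1 | after turn: [-14.55   0.69   0.71]
```

>>> arm_command:
  increments:
    - [[0,0,1],0]
    - [[0,0,1],0]
    - [[0,0,1],0]
    - [[0,0,1],0]
    - [[0,0,1],0]
    - [[0,0,0],0]
    - [[0,0,0],0]

```text
t: 33.0
ee_pos: [591.6, -76.2, 108.6]
orientation: [-3.104, -0.278, 0.21]
ft_force: [0.1, -0.2, 0.4]
width: 87.8
```

```bash
cat > st.py <<'E'
from h import *
o=get_obs(); q=o['qpos']; Rm=R.from_rotvec(o['orientation']).as_matrix()
print(o['t'].__round__(2),o['ee_pos'].round(1),'tilt',Rm[:,2].round(4),'q',q.round(4),'sum-pi %.4f'%(q[1]+q[2]+q[4]-np.pi),'qd',o['qvel'].round(3))
E
python3 st.py
```

```text
33.0 [591.6 -76.2 108.6] tilt [-0.1353  0.0065 -0.9908] q [-0.1415  0.5855  1.6688 -0.0148  1.0225 -0.3112] sum-pi 0.1353 qd [-0.     0.007  0.007  0.001 -0.005  0.   ]
```

>>> arm_command:
  increments:
    - [[0,0,-2],0]
    - [[0,0,-3],0]
    - [[0,0,0],0]
    - [[0,0,0],0]

```text
t: 33.4
ee_pos: [598.8, -76.5, 159.8]
orientation: [-3.104, -0.278, 0.21]
ft_force: [0.5, 0.4, 0.2]
width: 87.8
```

```bash
python3 st.py
```

```text
33.4 [598.8 -76.5 159.8] tilt [-0.1353  0.0065 -0.9908] q [-0.1403  0.5281  1.6271 -0.0139  1.1217 -0.3119] sum-pi 0.1353 qd [-0.    -0.025 -0.029 -0.001  0.011  0.001]
```

>>> arm_command:
  increments:
    - [[0,0,0],0]
    - [[0,0,0],0]
    - [[0,0,0],0]
    - [[0,0,0],0]
    - [[0,0,0],0]
    - [[0,0,0],0]

```text
t: 34.0
ee_pos: [596.9, -76.2, 156.9]
orientation: [-3.102, -0.278, 0.217]
ft_force: [0.0, 0.7, -0.0]
width: 87.6
```

```bash
python3 st.py
```

```text
34.0 [596.9 -76.2 156.9] tilt [-0.1398  0.0071 -0.9902] q [-0.1403  0.5313  1.6302 -0.0139  1.12   -0.3119] sum-pi 0.1399 qd [0.001 0.003 0.002 0.001 0.    0.   ]
```

>>> arm_command:
  increments:
    - [[0,0,-2],0]
    - [[0,0,-4],0]
    - [[0,0,-4],0]
    - [[0,0,-4],0]
    - [[0,0,0],0]
    - [[0,0,0],0]

```text
t: 34.6
ee_pos: [615.8, -77.1, 298.2]
orientation: [-3.1, -0.277, 0.225]
ft_force: [0.1, 0.0, -0.2]
width: 87.5
```

```bash
python3 st.py
```

```text
34.6 [615.8 -77.1 298.2] tilt [-0.145   0.0079 -0.9894] q [-0.1377  0.4165  1.4669 -0.0123  1.4035 -0.3132] sum-pi 0.1452 qd [ 0.002 -0.027 -0.044  0.001  0.015 -0.001]
```

>>> arm_command:
  increments:
    - [[0,0,3],0]
    - [[0,0,3],0]
    - [[0,0,3],0]
    - [[0,0,3],0]
    - [[0,0,1],0]

```text
t: 35.1
ee_pos: [594.7, -75.8, 162.8]
orientation: [-3.1, -0.278, 0.227]
ft_force: [0.2, -0.5, -0.3]
width: 87.7
```

```bash
python3 st.py
```

```text
35.1 [594.7 -75.8 162.8] tilt [-0.1461  0.008  -0.9892] q [-0.1402  0.524   1.6277 -0.0138  1.1363 -0.3121] sum-pi 0.1463 qd [-0.003  0.092  0.077 -0.002 -0.188  0.002]
```

>>> arm_command:
  increments:
    - [[0,0,0],0]
    - [[0,0,0],0]

```text
t: 35.3
ee_pos: [593.0, -75.6, 160.7]
orientation: [-3.098, -0.277, 0.234]
ft_force: [0.5, -0.8, 0.7]
width: 88.0
```

```bash
python3 st.py
```

```text
35.3 [593.  -75.6 160.7] tilt [-0.1511  0.0087 -0.9885] q [-0.1403  0.5267  1.6292 -0.0138  1.1371 -0.312 ] sum-pi 0.1514 qd [ 0.     0.005 -0.001  0.     0.001  0.   ]
```

>>> arm_command:
  increments:
    - [[0,0,1],0]
    - [[0,0,1],0]
    - [[0,0,1],0]
    - [[0,0,1],0]
    - [[0,0,1],0]
    - [[0,0,0],0]
    - [[0,0,0],0]
    - [[0,0,-2],0]
    - [[0,0,-3],0]
    - [[0,0,0],0]
    - [[0,0,0],0]
    - [[0,0,1],0]
    - [[0,0,1],0]
    - [[0,0,1],0]
    - [[0,0,1],0]
    - [[0,0,1],0]
    - [[0,0,0],0]
    - [[0,0,0],0]

```text
t: 37.1
ee_pos: [583.1, -75.0, 102.0]
orientation: [-3.097, -0.277, 0.239]
ft_force: [-0.1, 0.4, -0.1]
width: 87.9
```

```bash
python3 st.py
```

```text
37.1 [583.1 -75.  102. ] tilt [-0.1544  0.0092 -0.988 ] q [-0.1414  0.5926  1.6778 -0.0148  1.0259 -0.3113] sum-pi 0.1548 qd [ 0.     0.017  0.013 -0.001 -0.005  0.   ]
```

>>> arm_command:
  increments:
    - [[1.5,0.3,-1.8],0]
    - [[3,0.5,-3.4],0]
    - [[3,0.5,-3.4],0]
    - [[3,0.5,-3.4],0]
    - [[3,0.5,-3.4],0]
    - [[3,0.5,-3.4],0]
    - [[3,0.5,-3.4],0]
    - [[3,0.5,-2],0]
    - [[2,0.3,-0.3],0]
    - [[0,0,0],0]
    - [[0,0,0],0]

```text
t: 38.2
ee_pos: [874.5, -73.5, 315.8]
orientation: [-3.097, -0.277, 0.236]
ft_force: [-0.2, -0.1, 0.2]
width: 88.0
```

```bash
python3 st.py
```

```text
38.2 [874.5 -73.5 315.8] tilt [-0.1526  0.0095 -0.9882] q [-0.0956  0.8855  0.6226 -0.0053  1.7869 -0.2746] sum-pi 0.1534 qd [ 0.001  0.017 -0.01  -0.002  0.003  0.001]
```

>>> arm_command:
  increments:
    - [[2,0.3,-0.3],0]
    - [[2,0.3,-0.3],0]
    - [[2,0.3,-0.3],0]
    - [[2,0.3,-0.3],0]
    - [[2,0.3,-0.3],0]

```text
t: 38.7
ee_pos: [951.5, -69.9, 302.9]
orientation: [-3.096, -0.275, 0.244]
ft_force: [-0.2, -0.5, -2.4]
width: 87.6
```

```bash
python3 st.py
```

```text
38.7 [951.5 -69.9 302.9] tilt [-0.1574  0.0099 -0.9875] q [-0.0847  1.1651  0.0958 -0.0038  2.039  -0.2631] sum-pi 0.1583 qd [ 0.02  -0.003 -0.025  0.005 -0.238  0.024]
```

>>> arm_command:
  increments:
    - [[1,0,0],0]
    - [[1,0,0],0]

```text
t: 38.9
ee_pos: [958.2, -65.6, 296.5]
orientation: [-3.1, -0.274, 0.223]
ft_force: [-0.3, -0.7, -0.2]
width: 87.8
```

```bash
python3 st.py
```

```text
38.9 [958.2 -65.6 296.5] tilt [-0.144   0.009  -0.9895] q [-0.08    1.1744  0.0885 -0.0028  2.0234 -0.2576] sum-pi 0.1448 qd [ 0.025  0.012 -0.021  0.005 -0.098  0.027]
```

>>> arm_command:
  increments:
    - [[-1,0,0],0]
    - [[-2,0,0.2],0]
    - [[-2,0,0.2],0]
    - [[-2,0,0.2],0]
    - [[-2,0,0.2],0]
    - [[-1,0,0.1],0]
    - [[-0.5,0,0],0]
    - [[0,0,0],0]

```text
t: 39.7
ee_pos: [854.4, -83.4, 322.3]
orientation: [-3.11, -0.277, 0.164]
ft_force: [0.0, -0.5, -0.5]
width: 87.8
```

```bash
python3 st.py
```

```text
39.7 [854.4 -83.4 322.3] tilt [-0.1055  0.0051 -0.9944] q [-0.1089  0.8039  0.7575 -0.0064  1.6859 -0.2871] sum-pi 0.1057 qd [ 0.001 -0.026 -0.007  0.002 -0.01   0.   ]
```

>>> arm_command:
  increments:
    - [[0,0,0.5],0]
    - [[0,0,1],0]
    - [[0,0,1],0]
    - [[0,0,1],0]
    - [[0,0,1],0]
    - [[0,0,1],0]
    - [[0,0,0.5],0]
    - [[0,0,0.2],0]
    - [[0,0,0],0]
    - [[0,0,0],0]

```text
t: 40.7
ee_pos: [848.8, -82.2, 252.0]
orientation: [-3.11, -0.279, 0.166]
ft_force: [0.5, 0.2, -0.8]
width: 87.7
```

```bash
python3 st.py
```

```text
40.7 [848.8 -82.2 252. ] tilt [-0.1068  0.0053 -0.9943] q [-0.1082  0.8248  0.8655 -0.0063  1.5583 -0.2865] sum-pi 0.1070 qd [-0.002  0.001  0.    -0.001 -0.002 -0.001]
```

>>> arm_command:
  increments:
    - [[0,0,-0.5],0]
    - [[0,0,-1],0]
    - [[0,0,-1],0]
    - [[0,0,-1],0]
    - [[0,0,-1],0]
    - [[0,0,-1],0]
    - [[0,0,-0.5],0]
    - [[0,0,-0.2],0]
    - [[0,0,0],0]
    - [[0,0,0],0]

```text
t: 41.7
ee_pos: [857.3, -82.8, 324.2]
orientation: [-3.112, -0.279, 0.155]
ft_force: [0.3, 1.1, -0.6]
width: 87.5
```

```bash
python3 st.py
```

```text
41.7 [857.3 -82.8 324.2] tilt [-0.0997  0.0045 -0.995 ] q [-0.1079  0.8053  0.7505 -0.0063  1.6856 -0.2868] sum-pi 0.0998 qd [ 0.     0.001  0.001 -0.001 -0.001 -0.001]
```

Moving inward near full reach reduces the tilt (0.145 to 0.106), so I'll repeat that while staying clear of the joint limit.

>>> arm_command:
  increments:
    - [[1,0,-0.1],0]
    - [[2,0,-0.2],0]
    - [[2,0,-0.2],0]
    - [[1,0,-0.1],0]
    - [[0,0,0],0]
    - [[-2,0,0.2],0]
    - [[-2,0,0.2],0]
    - [[-2,0,0.2],0]
    - [[-1,0,0.1],0]
    - [[-0.5,0,0],0]
    - [[0,0,0],0]

```text
t: 42.8
ee_pos: [836.2, -85.8, 315.3]
orientation: [-3.108, -0.278, 0.176]
ft_force: [-0.6, 0.2, 0.3]
width: 87.8
```

```bash
python3 st.py
```

```text
42.8 [836.2 -85.8 315.3] tilt [-0.1136  0.0057 -0.9935] q [-0.1137  0.7735  0.828  -0.0073  1.6539 -0.2921] sum-pi 0.1138 qd [-0.001 -0.006  0.012  0.002 -0.006  0.002]
```

>>> arm_command:
  increments:
    - [[-0.5,0,0],0]
    - [[-1,0,0.1],0]
    - [[-1.5,0,0.1],0]
    - [[-1.5,0,0.1],0]
    - [[-1.5,0,0.1],0]
    - [[-1.5,0,0.1],0]
    - [[-1.5,0,0.1],0]
    - [[-1,0,0.1],0]
    - [[-0.5,0,0],0]
    - [[-0.2,0,0],0]
    - [[0,0,0],0]
    - [[0,0,0],0]

```text
t: 44.0
ee_pos: [729.4, -104.5, 317.7]
orientation: [-3.108, -0.281, 0.174]
ft_force: [0.6, 0.7, -0.5]
width: 87.8
```

```bash
python3 st.py
```

```text
44.0 [ 729.4 -104.5  317.7] tilt [-0.1123  0.0056 -0.9937] q [-0.1535  0.5763  1.166  -0.0116  1.5113 -0.3323] sum-pi 0.1121 qd [ 0.002  0.003 -0.006 -0.     0.002  0.   ]
```

>>> arm_command:
  increments:
    - [[0,0,-1],0]
    - [[0,0,-2],0]
    - [[0,0,-2],0]
    - [[0,0,-2],0]
    - [[0,0,-1],0]
    - [[0,0,-0.5],0]
    - [[0,0,-0.2],0]
    - [[0,0,0],0]

```text
t: 44.8
ee_pos: [741.5, -104.2, 408.0]
orientation: [-3.108, -0.283, 0.176]
ft_force: [-0.9, 0.2, -0.5]
width: 87.9
```

```bash
python3 st.py
```

```text
44.8 [ 741.5 -104.2  408. ] tilt [-0.1132  0.0058 -0.9936] q [-0.1508  0.5582  1.0063 -0.0113  1.6901 -0.3329] sum-pi 0.1130 qd [ 0.002  0.005  0.007 -0.    -0.001  0.   ]
```

>>> arm_command:
  increments:
    - [[0,0,1],0]
    - [[0,0,2],0]
    - [[0,0,2],0]
    - [[0,0,2],0]
    - [[0,0,1],0]
    - [[0,0,0.5],0]
    - [[0,0,0.2],0]
    - [[0,0,0],0]

```text
t: 45.6
ee_pos: [728.1, -103.3, 310.2]
orientation: [-3.105, -0.282, 0.189]
ft_force: [-0.5, 0.2, 0.8]
width: 87.9
```

```bash
python3 st.py
```

```text
45.6 [ 728.1 -103.3  310.2] tilt [-0.1221  0.0072 -0.9925] q [-0.1523  0.5839  1.1704 -0.0115  1.5094 -0.3322] sum-pi 0.1221 qd [-0.001 -0.001 -0.004 -0.001  0.001  0.   ]
```

>>> arm_command:
  increments:
    - [[4,0,0],0]
    - [[0,0,0],0]
    - [[0,0,0],0]
    - [[0,0,0],0]

```text
t: 46.0
ee_pos: [767.6, -96.2, 306.3]
orientation: [-3.105, -0.282, 0.189]
ft_force: [-0.1, 1.3, 0.9]
width: 87.9
```

```bash
python3 st.py
```

```text
46.0 [767.6 -96.2 306.3] tilt [-0.1221  0.007  -0.9925] q [-0.1362  0.6536  1.0601 -0.0096  1.5501 -0.3163] sum-pi 0.1223 qd [-0.    -0.012 -0.006 -0.006  0.004 -0.001]
```

>>> arm_command:
  increments:
    - [[-4,0,0],0]
    - [[0,0,0],0]
    - [[0,0,0],0]
    - [[0,0,0],0]

```text
t: 46.4
ee_pos: [725.8, -104.0, 312.7]
orientation: [-3.105, -0.281, 0.188]
ft_force: [-0.1, -0.0, -0.2]
width: 88.0
```

```bash
python3 st.py
```

```text
46.4 [ 725.8 -104.   312.7] tilt [-0.1214  0.0068 -0.9926] q [-0.1535  0.5782  1.1745 -0.0118  1.5102 -0.3325] sum-pi 0.1213 qd [-0.001 -0.01  -0.004  0.003 -0.005  0.003]
```

>>> arm_command:
  increments:
    - [[0,0,-4],0]
    - [[0,0,0],0]
    - [[0,0,0],0]
    - [[0,0,0],0]

```text
t: 46.8
ee_pos: [733.0, -104.2, 355.8]
orientation: [-3.107, -0.281, 0.181]
ft_force: [-0.7, -0.1, 0.2]
width: 87.7
```

```bash
python3 st.py
```

```text
46.8 [ 733.  -104.2  355.8] tilt [-0.1166  0.0062 -0.9932] q [-0.1525  0.5647  1.1045 -0.0116  1.5888 -0.3326] sum-pi 0.1164 qd [ 0.001  0.011  0.008  0.001 -0.003  0.   ]
```

>>> arm_command:
  increments:
    - [[0,0,4],0]
    - [[0,0,0],0]
    - [[0,0,0],0]
    - [[0,0,0],0]

```text
t: 47.2
ee_pos: [729.3, -103.8, 316.4]
orientation: [-3.107, -0.282, 0.179]
ft_force: [-0.4, -0.2, -0.4]
width: 88.3
```

```bash
python3 st.py
```

```text
47.2 [ 729.3 -103.8  316.4] tilt [-0.1154  0.006  -0.9933] q [-0.1527  0.5785  1.1654 -0.0116  1.5129 -0.3323] sum-pi 0.1152 qd [ 0.001 -0.011 -0.032  0.     0.011  0.001]
```

>>> arm_command:
  increments:
    - [[0,0,-4.5],0]
    - [[0,0,0],0]
    - [[0,0,0],0]
    - [[0,0,4.5],0]
    - [[0,0,0],0]
    - [[0,0,0],0]
    - [[0,0,0],0]
    - [[0,0,-4.5],0]
    - [[0,0,0],0]
    - [[0,0,0],0]
    - [[0,0,4.5],0]
    - [[0,0,0],0]
    - [[0,0,0],0]
    - [[0,0,0],0]

```text
t: 48.6
ee_pos: [736.6, -104.7, 336.8]
orientation: [-3.114, -0.282, 0.145]
ft_force: [-0.4, -0.4, -0.2]
width: 87.8
```

```bash
python3 st.py
```

```text
48.6 [ 736.6 -104.7  336.8] tilt [-0.0934  0.0028 -0.9956] q [-0.1524  0.5675  1.1385 -0.0115  1.5284 -0.3323] sum-pi 0.0928 qd [-0.    -0.016 -0.043  0.002  0.013 -0.   ]
```

Up and down impulses with pauses recover the tilt by about 0.011 per cycle, so I'll repeat them.

>>> arm_command:
  increments:
    - [[0,0,-4.5],0]
    - [[0,0,0],0]
    - [[0,0,0],0]
    - [[0,0,4.5],0]
    - [[0,0,0],0]
    - [[0,0,0],0]
    - [[0,0,0],0]
    - [[0,0,-4.5],0]
    - [[0,0,0],0]
    - [[0,0,0],0]
    - [[0,0,4.5],0]
    - [[0,0,0],0]
    - [[0,0,0],0]
    - [[0,0,0],0]
    - [[0,0,-4.5],0]
    - [[0,0,0],0]
    - [[0,0,0],0]
    - [[0,0,4.5],0]
    - [[0,0,0],0]
    - [[0,0,0],0]

```text
t: 50.6
ee_pos: [747.1, -106.0, 369.4]
orientation: [-3.125, -0.283, 0.091]
ft_force: [-0.2, -0.2, 0.6]
width: 87.9
```

```bash
python3 st.py
```

```text
50.6 [ 747.1 -106.   369.4] tilt [-0.0578 -0.0025 -0.9983] q [-0.1521  0.5502  1.0961 -0.0112  1.552  -0.3324] sum-pi 0.0568 qd [-0.001  0.031  0.056 -0.001 -0.005 -0.   ]
```

>>> arm_command:
  increments:
    - [[0,0,-4.5],0]
    - [[0,0,0],0]
    - [[0,0,0],0]
    - [[0,0,4.5],0]
    - [[0,0,0],0]
    - [[0,0,0],0]
    - [[0,0,0],0]
    - [[0,0,-4.5],0]
    - [[0,0,0],0]
    - [[0,0,0],0]
    - [[0,0,4.5],0]
    - [[0,0,0],0]
    - [[0,0,0],0]
    - [[0,0,0],0]
    - [[0,0,-4.5],0]
    - [[0,0,0],0]
    - [[0,0,0],0]
    - [[0,0,4.5],0]
    - [[0,0,0],0]
    - [[0,0,0],0]

```text
t: 52.6
ee_pos: [756.3, -107.1, 404.8]
orientation: [3.123, 0.283, -0.035]
ft_force: [0.4, 0.1, 1.1]
width: 87.7
```

>>> arm_command:
  increments:
    - [[0,0,-4.5],0]
    - [[0,0,0],0]
    - [[0,0,0],0]
    - [[0,0,4.5],0]
    - [[0,0,0],0]
    - [[0,0,0],0]
    - [[0,0,0],0]

```text
t: 53.3
ee_pos: [759.1, -107.4, 417.7]
orientation: [3.12, 0.283, -0.016]
ft_force: [0.3, -0.2, 0.4]
width: 87.8
```

```bash
python3 st.py; python3 -c "
from h import *
plan(456,-114,200,12.5)"
```

```text
53.3 [ 759.1 -107.4  417.7] tilt [-0.0095 -0.0096 -0.9999] q [-0.1517  0.5272  1.0317 -0.0109  1.5907 -0.3326] sum-pi 0.0080 qd [ 0.    -0.02  -0.05   0.001  0.014 -0.   ]
t53.30 pos [ 759.1 -107.4  417.7] yaw 10.4 tiltz [-0.01 -0.01 -1.  ] F [ 0.3 -0.2  0.4] w 87.8 q6 -0.33 | shift cm [-29.69  -4.97  22.07] turn -2.1 | after turn: [-29.73  -5.92  21.77]
```

Tilt is down to about 0.013 rad. Now a gentle approach to the cassette.

>>> arm_command:
  increments:
    - [[-0.7,-0.1,0.5],-2]
    - [[-1.4,-0.2,1],0]
    - [[-2,-0.3,1.5],0]
    - [[-2,-0.3,1.5],0]
    - [[-2,-0.3,1.5],0]
    - [[-2,-0.3,1.5],0]
    - [[-2,-0.4,1.5],0]
    - [[-2,-0.4,1.5],0]
    - [[-2,-0.4,1.5],0]
    - [[-2,-0.4,1.5],0]
    - [[-2,-0.4,1.5],0]
    - [[-2,-0.4,1.5],0]
    - [[-2,-0.3,1.5],0]
    - [[-1.5,-0.3,1],0]
    - [[-1,-0.2,0.6],0]
    - [[-0.5,0,0.3],0]
    - [[-0.2,0,0.1],0]
    - [[0,0,0],0]

```text
t: 55.1
ee_pos: [496.3, -127.6, 242.8]
orientation: [3.097, 0.338, 0.066]
ft_force: [-0.2, -0.4, 0.4]
width: 87.6
```

```bash
python3 st.py; python3 -c "
from h import *
plan(456,-114,100,12.5)"
```

```text
55.1 [ 496.3 -127.6  242.8] tilt [ 0.0448 -0.0208 -0.9988] q [-0.2699  0.2099  1.8884 -0.0096  0.9946 -0.4823] sum-pi -0.0487 qd [-0.001 -0.002 -0.02   0.     0.002 -0.   ]
t55.10 pos [ 496.3 -127.6  242.8] yaw 12.5 tiltz [ 0.045 -0.021 -0.999] F [-0.2 -0.4  0.4] w 87.6 q6 -0.48 | shift cm [-4.2  -2.62 14.06] turn -0.0 | after turn: [-3.64 -2.2  14.28]
```

>>> arm_command:
  increments:
    - [[0,0,-4],0]
    - [[0,0,-4],0]
    - [[0,0,-4],0]
    - [[0,0,-4],0]
    - [[0,0,4],0]
    - [[0,0,4],0]
    - [[0,0,4],0]
    - [[0,0,4],0]
    - [[0,0,-4],0]
    - [[0,0,-4],0]
    - [[0,0,-4],0]
    - [[0,0,-4],0]
    - [[0,0,4],0]
    - [[0,0,4],0]
    - [[0,0,4],0]
    - [[0,0,4],0]
    - [[-2,-1,0],0]
    - [[-2,-1,0],0]
    - [[0,0,0],0]

```text
t: 57.0
ee_pos: [474.1, -119.1, 252.7]
orientation: [3.088, 0.342, 0.1]
ft_force: [-0.7, 0.2, 0.7]
width: 87.8
```

```bash
python3 st.py; python3 -c "
from h import *
plan(456,-114,100,12.5)"
```

```text
57.0 [ 474.1 -119.1  252.7] tilt [ 0.0673 -0.0254 -0.9974] q [-0.2662  0.1495  1.94   -0.0082  0.9804 -0.4827] sum-pi -0.0717 qd [ 0.003  0.032 -0.071 -0.    -0.018  0.002]
t57.00 pos [ 474.1 -119.1  252.7] yaw 12.7 tiltz [ 0.067 -0.025 -0.997] F [-0.7  0.2  0.7] w 87.8 q6 -0.48 | shift cm [-2.57 -1.5  15.09] turn 0.2 | after turn: [-1.66 -0.89 15.27]
```

>>> arm_command:
  increments:
    - [[-2,-1,0],0]
    - [[0,0,5],0]
    - [[0,0,5],0]
    - [[0,0,3],0]
    - [[0,0,0],0]
    - [[0,0,0],0]
    - [[0,0,0],0]

```text
t: 57.7
ee_pos: [477.6, -120.8, 128.0]
orientation: [3.078, 0.342, 0.137]
ft_force: [0.5, 0.6, 0.7]
width: 87.8
```

```bash
python3 st.py; python3 -c "
from h import *
plan(456,-114,100,12.5)"
```

```text
57.7 [ 477.6 -120.8  128. ] tilt [ 0.0925 -0.0319 -0.9952] q [-0.2678  0.3399  2.0499 -0.0104  0.654  -0.4814] sum-pi -0.0978 qd [ 0.002 -0.012 -0.026  0.     0.015  0.001]
t57.70 pos [ 477.6 -120.8  128. ] yaw 12.8 tiltz [ 0.092 -0.032 -0.995] F [0.5 0.6 0.7] w 87.8 q6 -0.48 | shift cm [-2.18 -1.27  2.56] turn 0.3 | after turn: [-1.96 -1.13  2.8 ]
```

>>> arm_command:
  increments:
    - [[3,0,0],0]
    - [[4,0,0.2],0]
    - [[4,0,0.2],0]
    - [[4,0,0.2],0]
    - [[0,0,0],0]

```text
t: 58.2
ee_pos: [634.6, -87.8, 147.1]
orientation: [3.072, 0.338, 0.162]
ft_force: [0.4, 0.4, -0.2]
width: 87.6
```

```bash
python3 st.py
```

```text
58.2 [634.6 -87.8 147.1] tilt [ 0.1088 -0.0348 -0.9935] q [-0.1472  0.4912  1.7267 -0.0255  0.8108 -0.3501] sum-pi -0.1128 qd [-0.015 -0.05   0.062 -0.008  0.031 -0.011]
```

>>> arm_command:
  increments:
    - [[-4,0,-0.4],0]
    - [[-4,0,-0.4],0]
    - [[-4,0,-0.4],0]
    - [[-3,0,-0.4],0]
    - [[0,0,0],0]

```text
t: 58.7
ee_pos: [485.7, -120.9, 155.3]
orientation: [3.067, 0.343, 0.18]
ft_force: [-0.4, -0.6, -0.7]
width: 88.2
```

```bash
python3 st.py
```

```text
58.7 [ 485.7 -120.9  155.3] tilt [ 0.1212 -0.0373 -0.9919] q [-0.2651  0.2914  2.0361 -0.0066  0.687  -0.4829] sum-pi -0.1271 qd [ 0.005 -0.02  -0.043  0.003 -0.008  0.011]
```

>>> arm_command:
  increments:
    - [[0,0,0],0]
    - [[0,0,0],0]
    - [[0,0,0],0]

```text
t: 59.0
ee_pos: [488.2, -121.7, 159.0]
orientation: [3.064, 0.341, 0.19]
ft_force: [0.4, 0.4, -0.2]
width: 87.8
```

```bash
python3 st.py
```

```text
59.0 [ 488.2 -121.7  159. ] tilt [ 0.128  -0.0391 -0.991 ] q [-0.2654  0.2862  2.0329 -0.0066  0.6882 -0.4823] sum-pi -0.1342 qd [ 0.002 -0.003 -0.013 -0.001  0.002  0.001]
```

>>> arm_command:
  increments:
    - [[0,0,0],0]
    - [[0,0,0],0]
    - [[0,0,0],0]
    - [[0,0,0],0]

```text
t: 59.4
ee_pos: [490.4, -121.3, 159.0]
orientation: [3.063, 0.343, 0.192]
ft_force: [0.1, 0.1, -0.2]
width: 87.9
```

```bash
python3 st.py
```

```text
59.4 [ 490.4 -121.3  159. ] tilt [ 0.1289 -0.0391 -0.9909] q [-0.2635  0.2888  2.0293 -0.0065  0.6885 -0.482 ] sum-pi -0.1351 qd [ 0.002  0.004 -0.003  0.     0.002  0.001]
```

>>> arm_command:
  increments:
    - [[0,0,-2],0]
    - [[0,0,-4],0]
    - [[0,0,-4],0]
    - [[0,0,-4],0]
    - [[0,0,0],0]
    - [[0,0,0],0]
    - [[0,0,3],0]
    - [[0,0,3],0]
    - [[0,0,3],0]
    - [[0,0,3],0]
    - [[0,0,1],0]
    - [[0,0,0],0]
    - [[0,0,0],0]

```text
t: 60.7
ee_pos: [485.1, -119.4, 161.7]
orientation: [3.069, 0.345, 0.173]
ft_force: [0.9, -0.5, 0.5]
width: 87.9
```

```bash
python3 st.py
```

```text
60.7 [ 485.1 -119.4  161.7] tilt [ 0.1163 -0.0356 -0.9926] q [-0.2625  0.281   2.0302 -0.0064  0.7085 -0.482 ] sum-pi -0.1218 qd [-0.     0.012  0.     0.001 -0.002 -0.   ]
```

That cycle takes off 0.0126 in 1.3 s. Repeating with a longer stroke.

>>> arm_command:
  increments:
    - [[0,0,-2],0]
    - [[0,0,-4],0]
    - [[0,0,-4],0]
    - [[0,0,-4],0]
    - [[0,0,-4],0]
    - [[0,0,-4],0]
    - [[0,0,0],0]
    - [[0,0,0],0]
    - [[0,0,3],0]
    - [[0,0,3],0]
    - [[0,0,3],0]
    - [[0,0,3],0]
    - [[0,0,3],0]
    - [[0,0,3],0]
    - [[0,0,2],0]
    - [[0,0,1],0]
    - [[0,0,0],0]
    - [[0,0,0],0]

```text
t: 62.5
ee_pos: [483.1, -118.7, 181.7]
orientation: [3.064, 0.345, 0.19]
ft_force: [0.1, 0.2, -0.9]
width: 88.1
```

```bash
python3 st.py
```

```text
62.5 [ 483.1 -118.7  181.7] tilt [ 0.1279 -0.0385 -0.991 ] q [-0.2623  0.2404  2.0277 -0.0059  0.7396 -0.4823] sum-pi -0.1339 qd [ 0.002  0.006  0.003  0.001 -0.002 -0.   ]
```

>>> arm_command:
  increments:
    - [[0,0,-2],0]
    - [[0,0,-4],0]
    - [[0,0,-4],0]
    - [[0,0,-4],0]
    - [[0,0,0],0]
    - [[0,0,0],0]
    - [[0,0,3.5],0]
    - [[0,0,3.5],0]
    - [[0,0,3.5],0]
    - [[0,0,3.5],0]
    - [[0,0,0],0]
    - [[0,0,0],0]

```text
t: 63.7
ee_pos: [485.5, -119.2, 190.6]
orientation: [3.058, 0.344, 0.209]
ft_force: [0.8, -0.0, 0.2]
width: 87.7
```

```bash
python3 st.py
```

```text
63.7 [ 485.5 -119.2  190.6] tilt [ 0.1408 -0.0418 -0.9892] q [-0.2621  0.2243  2.0244 -0.0058  0.7456 -0.4824] sum-pi -0.1473 qd [ 0.001  0.027  0.024  0.    -0.007  0.   ]
```

I'll use the inner reach boundary to tip the tool back, approaching it gently.

>>> arm_command:
  increments:
    - [[-1,-0.5,-0.1],0]
    - [[-2,-1,-0.3],0]
    - [[-2,-1,-0.3],0]
    - [[-2,-1,-0.3],0]
    - [[-2,-1,-0.3],0]
    - [[-2,-1,-0.3],0]

```text
t: 64.3
ee_pos: [363.6, -89.4, 195.7]
orientation: [3.051, 0.344, 0.23]
ft_force: [0.0, -0.3, 0.7]
width: 87.8
```

```bash
python3 st.py
```

```text
64.3 [363.6 -89.4 195.7] tilt [ 0.1547 -0.0456 -0.9869] q [-0.2708  0.0111  2.2674 -0.0039  0.7011 -0.4924] sum-pi -0.1620 qd [-0.021 -0.432  0.431  0.005 -0.032 -0.026]
```

>>> arm_command:
  increments:
    - [[-0.6,-0.2,1.5],0]
    - [[-0.6,-0.2,2.5],0]
    - [[-0.6,-0.2,2.5],0]
    - [[-0.6,-0.2,2.5],0]
    - [[-0.6,-0.2,2.5],0]
    - [[-0.6,-0.2,1.5],0]

```text
t: 64.9
ee_pos: [349.8, -92.9, 69.4]
orientation: [3.036, 0.343, 0.27]
ft_force: [0.2, 0.6, 0.1]
width: 87.5
```

```bash
python3 st.py
```

```text
64.9 [349.8 -92.9  69.4] tilt [ 0.182  -0.0535 -0.9818] q [-0.2939  0.3163  2.4035  0.0067  0.2309 -0.5252] sum-pi -0.1909 qd [-0.041  0.417  0.139  0.04  -0.598 -0.08 ]
```

>>> arm_command:
  increments:
    - [[-1,-0.4,0.6],0]
    - [[-1,-0.4,0.6],0]
    - [[-1,-0.4,0.3],0]
    - [[-1,-0.4,0],0]

```text
t: 65.3
ee_pos: [312.9, -88.2, 51.8]
orientation: [3.034, 0.343, 0.277]
ft_force: [-0.7, -0.3, 0.6]
width: 88.0
```

```bash
python3 st.py
```

```text
65.3 [312.9 -88.2  51.8] tilt [ 0.1867 -0.0548 -0.9809] q [-0.3173  0.35    2.4871  0.057   0.1089 -0.5987] sum-pi -0.1956 qd [-0.064 -0.122  0.17   0.15  -0.037 -0.217]
```

>>> arm_command:
  increments:
    - [[-1.5,-0.7,0],0]
    - [[-1.5,-0.7,0],0]
    - [[-1.5,-0.7,0],0]

```text
t: 65.6
ee_pos: [268.8, -79.7, 61.5]
orientation: [3.042, 0.345, 0.26]
ft_force: [0.4, -0.5, 0.2]
width: 88.1
```

```bash
python3 st.py
```

```text
65.6 [268.8 -79.7  61.5] tilt [ 0.1753 -0.0494 -0.9833] q [-0.3447  0.2856  2.5647  0.117   0.1094 -0.6857] sum-pi -0.1820 qd [-0.106 -0.223  0.272  0.231 -0.    -0.334]
```

>>> arm_command:
  increments:
    - [[-0.5,0,1.5],0]
    - [[-0.3,0,1.5],0]

```text
t: 65.8
ee_pos: [268.5, -84.5, 53.4]
orientation: [3.056, 0.348, 0.235]
ft_force: [0.2, -0.4, -0.4]
width: 87.5
```

```bash
python3 st.py
```

```text
65.8 [268.5 -84.5  53.4] tilt [ 0.1571 -0.0395 -0.9868] q [-0.369   0.3197  2.5529  0.1823  0.1093 -0.7753] sum-pi -0.1597 qd [-0.095  0.188 -0.071  0.289 -0.001 -0.381]
```

>>> arm_command:
  increments:
    - [[-0.3,0,1.6],0]
    - [[-0.3,0,1.6],0]
    - [[-0.3,0,1.2],0]

```text
t: 66.1
ee_pos: [274.7, -92.9, 39.1]
orientation: [3.076, 0.351, 0.203]
ft_force: [0.1, -0.5, 0.5]
width: 87.6
```

```bash
python3 st.py
```

```text
66.1 [274.7 -92.9  39.1] tilt [ 0.134  -0.024  -0.9907] q [-0.3993  0.38    2.5232  0.2789  0.1093 -0.9019] sum-pi -0.1290 qd [-0.099  0.157 -0.069  0.303 -0.    -0.399]
```

>>> arm_command:
  increments:
    - [[-1.2,0,1.2],0]
    - [[-1.2,0,1.2],0]
    - [[-1.2,0,1.2],0]
    - [[-1.2,0,1.2],0]

```text
t: 66.5
ee_pos: [246.7, -114.5, 26.5]
orientation: [3.11, 0.362, 0.172]
ft_force: [0.2, -1.2, -0.2]
width: 87.7
```

```bash
python3 st.py
```

```text
66.5 [ 246.7 -114.5   26.5] tilt [ 0.1095  0.0073 -0.994 ] q [-0.551   0.4256  2.5373  0.622   0.1093 -1.3992] sum-pi -0.0694 qd [-4.230e-01  1.360e-01  3.800e-02  1.018e+00  1.000e-03 -1.445e+00]
```

>>> arm_command:
  increments:
    - [[1,-0.3,-1],0]
    - [[1.5,-0.5,-2],0]
    - [[1.5,-0.5,-2],0]
    - [[1.5,-0.5,-2],0]
    - [[1.5,-0.5,-1.5],0]
    - [[1.5,0,-1],0]

```text
t: 67.1
ee_pos: [307.2, -71.7, 134.0]
orientation: [3.112, 0.365, 0.171]
ft_force: [0.8, 1.4, -0.5]
width: 87.8
```

```bash
python3 st.py;  python3 -c "
from h import *
plan(456,-114,110,12.5)"
```

```text
67.1 [307.2 -71.7 134. ] tilt [ 0.1082  0.0091 -0.9941] q [-0.3079  0.0873  2.3984  0.0786  0.5567 -0.6059] sum-pi -0.0992 qd [ 0.271 -0.205 -0.321 -0.118  0.489  0.387]
t67.10 pos [307.2 -71.7 134. ] yaw 13.4 tiltz [ 0.108  0.009 -0.994] F [ 0.8  1.4 -0.5] w 87.8 q6 -0.61 | shift cm [13.16  7.5   3.96] turn 0.9 | after turn: [13.61  7.35  2.4 ]
```

>>> arm_command:
  increments:
    - [[1,0.5,0.1],0]
    - [[2,1.2,0.2],0]
    - [[2.5,1.5,0.3],0]
    - [[2.5,1.5,0.3],0]
    - [[2,1.2,0.2],0.5]
    - [[1.2,0.7,0],0.4]
    - [[0.5,0.3,0],0]
    - [[0,0,0],0]

```text
t: 67.9
ee_pos: [440.0, -113.7, 137.8]
orientation: [3.115, 0.345, 0.179]
ft_force: [0.6, -0.2, 0.4]
width: 87.6
```

```bash
python3 st.py;  python3 -c "
from h import *
plan(457,-114,90,12.5)
c=cam('wrist'); save('wrist','w20.png'); print(proj(c,[[456,-114,68]]))"
```

```text
67.9 [ 440.  -113.7  137.8] tilt [ 0.1132  0.0101 -0.9935] q [-0.309   0.2704  2.1284  0.0738  0.639  -0.5864] sum-pi -0.1037 qd [-0.01   0.006  0.018  0.003  0.    -0.011]
t67.90 pos [ 440.  -113.7  137.8] yaw 12.7 tiltz [ 0.113  0.01  -0.994] F [ 0.6 -0.2  0.4] w 87.6 q6 -0.59 | shift cm [1.1  0.33 4.94] turn 0.2 | after turn: [1.65 0.4  4.78]
[[325.49174053 212.66979229]]
```

View pics/w20.png

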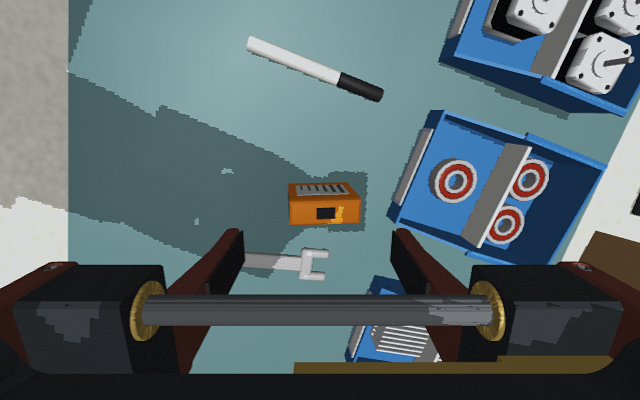

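>>> arm_command:
  increments:
    - [[0.3,0.3,1],0]
    - [[0,0,2.5],0]
    - [[0,0,2.5],0]
    - [[0,0,2],0]
    - [[0,0,1],0]
    - [[0,0,0.5],0]
    - [[0,0,0],0]

```text
t: 68.65
ee_pos: [449.9, -114.1, 38.3]
orientation: [3.116, 0.346, 0.175]
ft_force: [-0.4, -0.4, 0.1]
width: 88.1
```

```bash
python3 -c "
from h import *
plan(457,-114,26,12.5)"
```

```text
t68.65 pos [ 449.9 -114.1   38.3] yaw 12.7 tiltz [ 0.111  0.011 -0.994] F [-0.4 -0.4  0.1] w 88.1 q6 -0.62 | shift cm [0.56 0.12 1.3 ] turn 0.2 | after turn: [0.7  0.14 1.23]
```

>>> arm_command:
  increments:
    - [[0.4,0.1,0.6],0]
    - [[0.1,0,0.4],0]
    - [[0,0,0.1],0]
    - [[0,0,0],0]

```text
t: 69.05
ee_pos: [458.0, -114.3, 29.0]
orientation: [3.114, 0.346, 0.18]
ft_force: [-0.4, -0.5, 0.8]
width: 87.3
```

>>> arm_command:
  increments:
    - [[0,0,0],0]
    - [[0,0,0],0]
    - [[0,0,0],0]
    - [[0,0,0],0]
    - [[0,0,0],0]
  gripper: 0

```text
t: 69.55
ee_pos: [458.1, -114.4, 29.9]
orientation: [3.114, 0.346, 0.181]
ft_force: [0.7, -0.8, -0.6]
width: 62.8
```

```bash
python3 st.py;  python3 -c "
from h import *
plan(457,-114,26,12.5)
save('wrist','w21.png');save('scene','s21.png')"
```

```text
69.55 [ 458.1 -114.4   29.9] tilt [ 0.1151  0.0093 -0.9933] q [-0.298   0.5174  2.1343  0.1139  0.3846 -0.6228] sum-pi -0.1053 qd [ 0.002 -0.003  0.002  0.001  0.002  0.   ]
t69.55 pos [ 458.1 -114.4   29.9] yaw 12.7 tiltz [ 0.115  0.009 -0.993] F [ 0.7 -0.8 -0.6] w 62.8 q6 -0.62 | shift cm [-0.14 -0.07  0.37] turn 0.2 | after turn: [-0.1  -0.07  0.39]
```

View pics/w21.png

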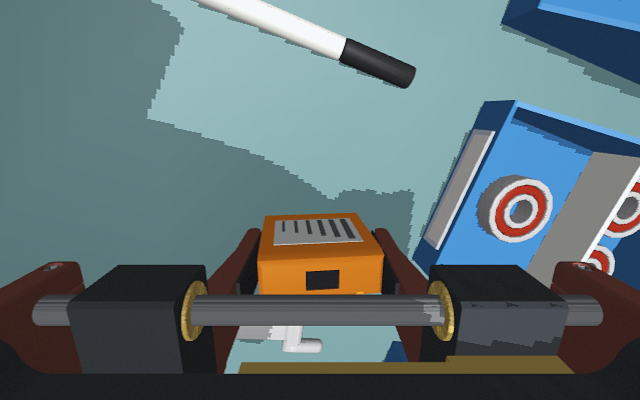

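>>> arm_command:
  increments:
    - [[0,0,0],0]
    - [[0,0,0],0]
    - [[0,0,0],0]

```text
t: 69.95
ee_pos: [458.1, -114.4, 29.8]
orientation: [3.114, 0.346, 0.181]
ft_force: [0.5, 0.6, 0.6]
width: 63.4
```

>>> arm_command:
  increments:
    - [[0,0,-0.5],0]
    - [[0,0,-1],0]
    - [[0,0,-1],0]
    - [[0,0,0],0]

```text
t: 70.35
ee_pos: [454.7, -114.5, 56.5]
orientation: [3.114, 0.346, 0.18]
ft_force: [-0.2, 0.5, -0.4]
width: 63.1
```

```bash
python3 st.py; python3 -c "
from h import *
plan(641,284,130,-1)
save('wrist','w22.png');save('scene','s22.png')"
```

```text
70.35 [ 454.7 -114.5   56.5] tilt [ 0.1141  0.0096 -0.9934] q [-0.3005  0.456   2.1355  0.0998  0.4456 -0.6097] sum-pi -0.1045 qd [-0.001  0.005  0.004  0.001 -0.005  0.001]
t70.35 pos [ 454.7 -114.5   56.5] yaw 12.7 tiltz [ 0.114  0.01  -0.993] F [-0.2  0.5 -0.4] w 63.1 q6 -0.61 | shift cm [ 27.61 -34.69  -4.8 ] turn 13.7 | after turn: [ 17.93 -40.17  -7.35]
```

View pics/w22.png

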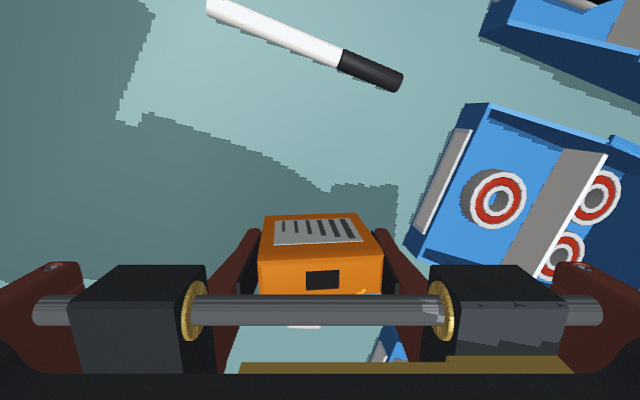

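View pics/s22.png

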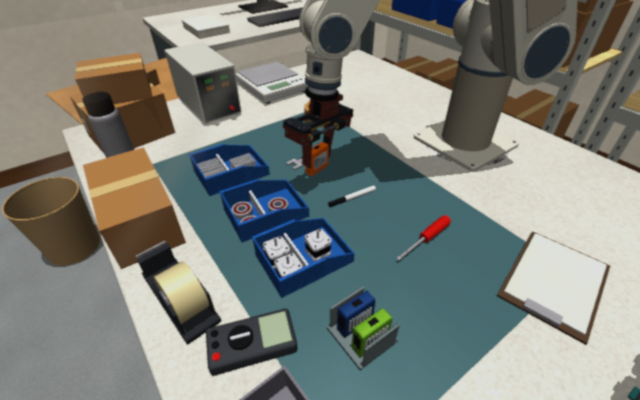

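The cassette is lifted and still upright. Its top face sits slightly skewed to the tilted jaws at (262–383, 262–258). Carrying it to the rack.

>>> arm_command:
  increments:
    - [[0,0,-2],0]
    - [[0,0,-3],0]
    - [[0,0,-2],0]
    - [[1,-1.2,0],0]
    - [[2,-2.5,0],0]
    - [[2,-2.5,0],0]
    - [[2,-2.5,0],0]
    - [[2,-2.5,0],0]
    - [[2,-2.5,0],0]
    - [[2,-2.5,0],0]
    - [[2,-2.5,0],0]
    - [[2,-2.5,0],0]
    - [[2,-2.5,0],0]
    - [[2,-2.5,0],0]
    - [[2,-2.5,0],0]
    - [[2,-2.5,0],0]
    - [[2,-2.5,0],0]
    - [[1,-1,0],0]
    - [[0,0,0],0]

```text
t: 72.35
ee_pos: [644.7, 301.2, 147.8]
orientation: [3.116, 0.342, 0.164]
ft_force: [-0.9, -1.1, -1.2]
width: 63.2
```

```bash
python3 st.py; python3 -c "
from h import *
plan(641,284,130,-1)
save('wrist','w23.png')"
```

```text
72.35 [644.7 301.2 147.8] tilt [ 0.104   0.009  -0.9945] q [ 0.4358  0.5892  1.5457 -0.0454  0.9088  0.2434] sum-pi -0.0978 qd [ 0.005  0.007  0.017 -0.004  0.002  0.   ]
t72.35 pos [644.7 301.2 147.8] yaw 12.6 tiltz [ 0.104  0.009 -0.995] F [-0.9 -1.1 -1.2] w 63.2 q6 0.24 | shift cm [-0.92  1.57  1.72] turn 13.6 | after turn: [-0.34  1.72  1.78]
```

View pics/w23.png

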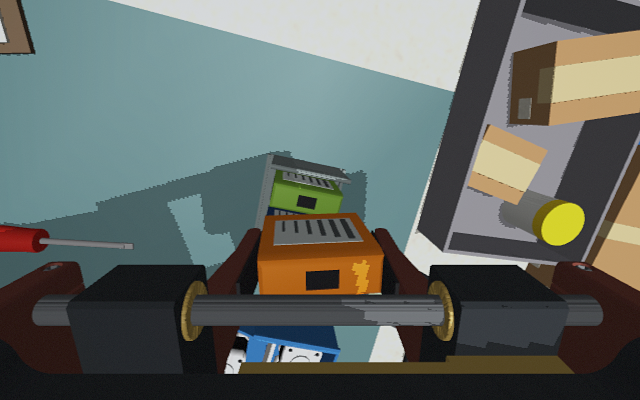

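```bash
python3 - <<'E'
from h import *
im=cv2.imread('pics/scene0.png'); cv2.imwrite('pics/sc.png',cv2.resize(im[275:370,320:405],None,fx=7,fy=6,interpolation=cv2.INTER_CUBIC))
c=cam('scene'); print(proj(c,[[641.5,285,71],[642,304.4,71],[641,264,71],[641.5,285,3]]))
im=cv2.imread('pics/w23.png'); cv2.imwrite('pics/wc.png',cv2.resize(im[145:225,230:400],None,fx=4.5,fy=4.5,interpolation=cv2.INTER_CUBIC))
c=cam('wrist'); print(proj(c,[[642,305,71],[642-30,305-8,71],[642+30,305-8,71],[642-30,305+8,71],[642+30,305+8,71]]))
E
```

```text
[[365.24658001 311.47877298]
 [373.28486042 320.66783852]
 [356.893476   301.96544562]
 [362.40133045 333.68790309]]
[[306.22099899 200.88320867]
 [269.25417504 203.45966183]
 [338.01907939 215.71079009]
 [272.64176467 185.22506753]
 [342.40035001 198.36163952]]
```

View pics/sc.png

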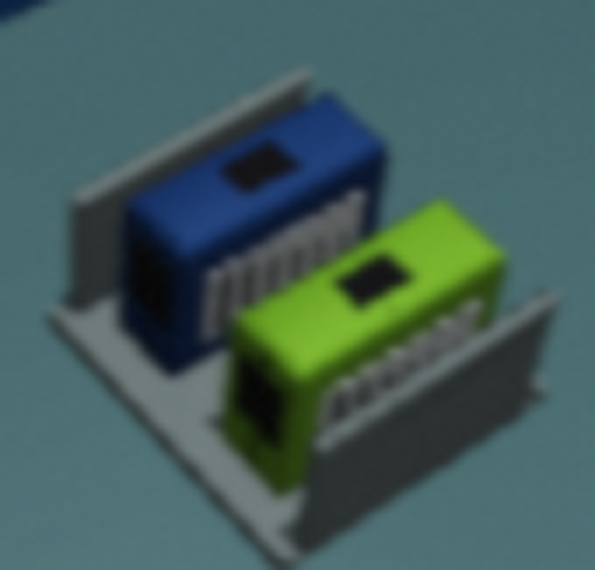

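View pics/wc.png

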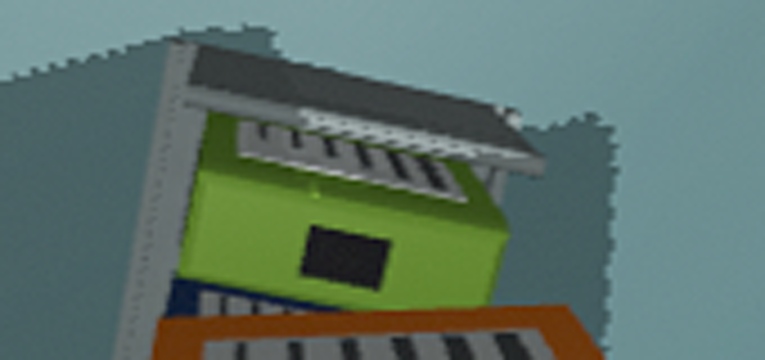

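```bash
python3 - <<'E'
from h import *
print(ray(cam('scene'),[[373.6,321.8],[357.3,302.7]],71).round(1))
print(ray(cam('wrist'),[[306.9,202.3]],71).round(1))
# top squares: crop c1 scale 6 origin (140,90): lime (107,262), navy (232,264)
print(ray(cam('top'),[[140+107/6,90+262/6],[140+232/6,90+264/6]],71).round(1))
E
```

```text
[[642.9 306.1  71. ]
 [641.3 265.4  71. ]]
[[642.8 303.9  71. ]]
[[641.8 303.6  71. ]
 [640.7 263.3  71. ]]
```

>>> arm_command:
  increments:
    - [[0,0,0],5]
    - [[0,0,0],5]
    - [[0,0,0],3.5]
    - [[0,0,0],0.7]
    - [[0,0,0],0]

```text
t: 72.9
ee_pos: [639.6, 294.4, 144.5]
orientation: [-3.131, 0.063, -0.15]
ft_force: [0.6, -1.1, -2.5]
width: 63.2
```

```bash
python3 st.py; python3 -c "
from h import *
plan(644,284.5,120,-2)"
```

```text
72.9 [639.6 294.4 144.5] tilt [ 0.0957  0.0041 -0.9954] q [ 0.4303  0.5868  1.5587 -0.0459  0.9078  0.497 ] sum-pi -0.0883 qd [-0.009 -0.004  0.016 -0.    -0.    -0.006]
t72.90 pos [639.6 294.4 144.5] yaw -2.3 tiltz [ 0.096  0.004 -0.995] F [ 0.6 -1.1 -2.5] w 63.2 q6 0.50 | shift cm [0.24 0.99 2.47] turn -0.3 | after turn: [0.47 0.97 2.45]
```

>>> arm_command:
  increments:
    - [[0.2,0.5,1],0]
    - [[0,0.4,0.8],0]
    - [[0,0,0.2],0]
    - [[0,0,0],0]
    - [[0,0,0],0]

```text
t: 73.4
ee_pos: [642.6, 282.7, 121.8]
orientation: [-3.133, 0.06, -0.147]
ft_force: [-0.8, 0.3, -1.9]
width: 63.5
```

```bash
python3 st.py; python3 -c "
from h import *
plan(644,284.5,105,-2)
save('wrist','w24.png'); save('scene','s24.png')
im=cv2.imread('pics/s24.png'); cv2.imwrite('pics/s24c.png',cv2.resize(im[200:380,280:440],None,fx=4,fy=3.3))"
```

```text
73.4 [642.6 282.7 121.8] tilt [ 0.0937  0.0029 -0.9956] q [ 0.4128  0.6125  1.5732 -0.0457  0.8693  0.4789] sum-pi -0.0866 qd [-0.     0.005 -0.    -0.    -0.002 -0.004]
t73.40 pos [642.6 282.7 121.8] yaw -2.2 tiltz [ 0.094  0.003 -0.996] F [-0.8  0.3 -1.9] w 63.5 q6 0.48 | shift cm [-0.03 -0.18  1.69] turn -0.2 | after turn: [ 0.13 -0.19  1.68]
```

View pics/w24.png

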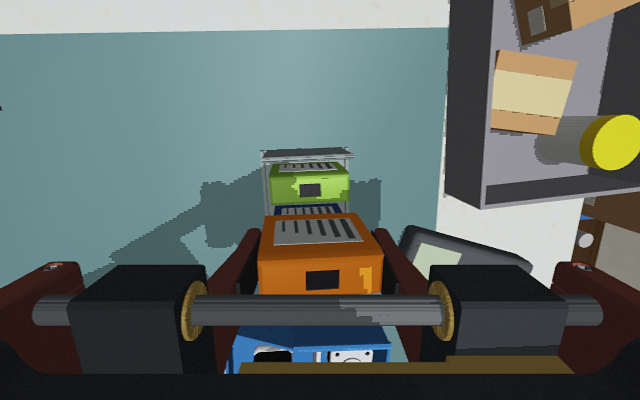

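View pics/s24c.png

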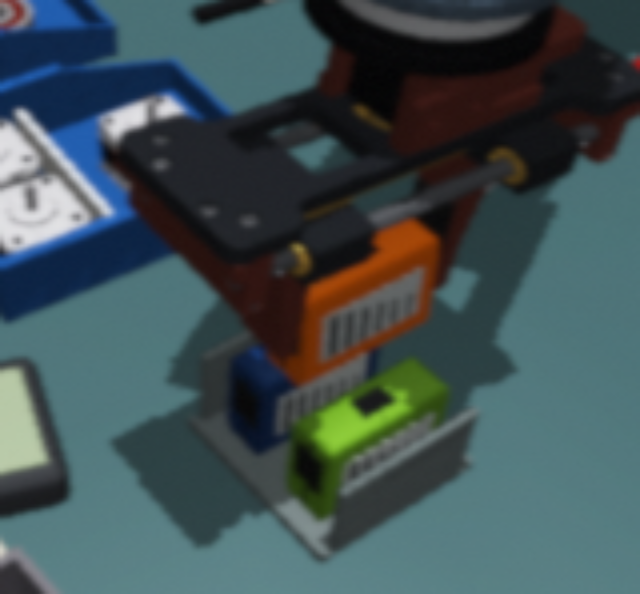

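```bash
python3 - <<'E'
from h import *
c=cam('wrist')
print(ray(c,[[322,280],[258,262],[383,258]],159.5).round(1))
print('lime',ray(c,[[310,190]],71).round(1), ray(c,[[269,179],[350,177]],64).round(1))
im=cv2.imread('pics/w24.png'); cv2.imwrite('pics/w24c.png',cv2.resize(im[140:300,240:400],None,fx=4,fy=3.7,interpolation=cv2.INTER_CUBIC))
E
```

```text
[[641.8 281.7 159.5]
 [612.4 293.8 159.5]
 [671.8 290.8 159.5]]
lime [[643.3 305.1  71. ]] [[613.1 313.9  64. ]
 [675.3 311.9  64. ]]
```

View pics/w24c.png

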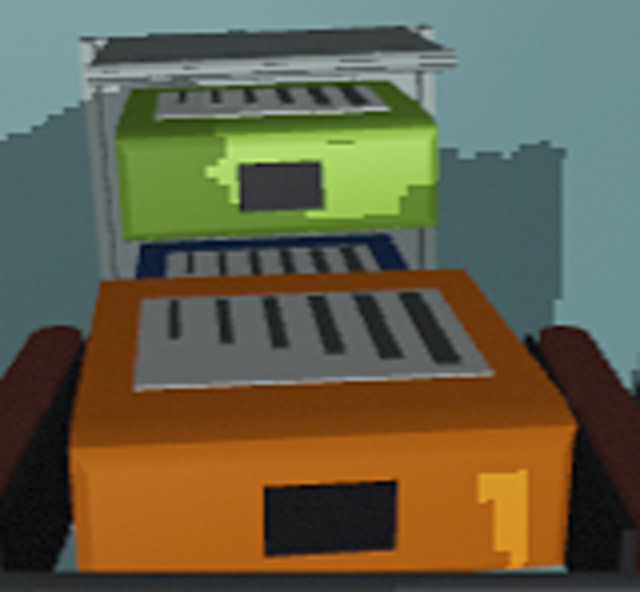

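>>> arm_command:
  increments:
    - [[0,-0.2,0.5],0]
    - [[-0.1,-0.1,0.6],0]
    - [[0,0,0.3],0]
    - [[0,0,0],0]

```text
t: 73.9
ee_pos: [643.4, 287.0, 107.4]
orientation: [-3.132, 0.058, -0.149]
ft_force: [0.1, 0.2, -1.4]
width: 62.8
```

```bash
python3 -c "
from h import *
plan(642.6,285.7,95,-2)"
```

```text
t73.90 pos [643.4 287.  107.4] yaw -2.1 tiltz [ 0.095  0.004 -0.995] F [ 0.1  0.2 -1.4] w 62.8 q6 0.48 | shift cm [-0.19  0.14  1.23] turn -0.1 | after turn: [-0.08  0.13  1.24]
```

>>> arm_command:
  increments:
    - [[-0.1,0.1,0.5],0]
    - [[-0.1,0,0.6],0]
    - [[-0.1,0,0.4],0]
    - [[0,0,0.2],0]

```text
t: 74.3
ee_pos: [643.9, 286.2, 97.3]
orientation: [-3.131, 0.058, -0.156]
ft_force: [-0.9, -0.2, -0.0]
width: 62.4
```

```bash
python3 -c "
from h import *
plan(642.6,285.7,80,-2)
save('scene','s25.png')
im=cv2.imread('pics/s25.png'); cv2.imwrite('pics/s25c.png',cv2.resize(im[240:370,310:420],None,fx=5.5,fy=4.5,interpolation=cv2.INTER_CUBIC))"
```

```text
t74.30 pos [643.9 286.2  97.3] yaw -2.1 tiltz [ 0.099  0.004 -0.995] F [-0.9 -0.2 -0. ] w 62.4 q6 0.49 | shift cm [-0.3   0.06  1.71] turn -0.1 | after turn: [-0.13  0.05  1.73]
```

View pics/s25c.png

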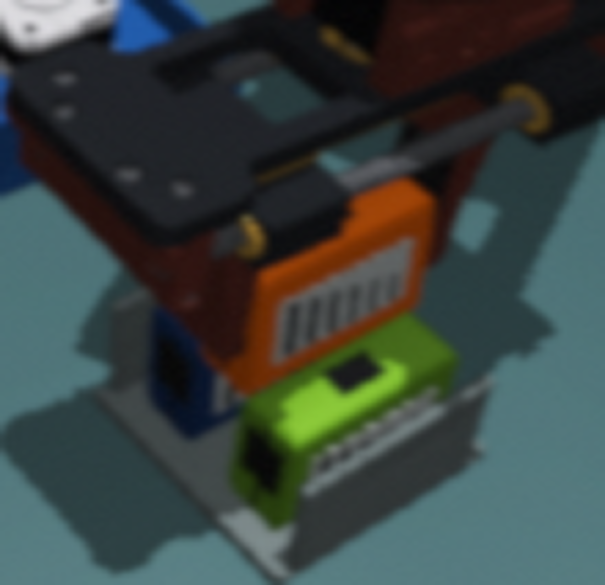

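>>> arm_command:
  increments:
    - [[-0.1,0,0.5],0]
    - [[-0.1,0,0.4],0]
    - [[-0.1,0,0.4],0]

```text
t: 74.65
ee_pos: [643.4, 286.5, 84.6]
orientation: [-3.13, 0.058, -0.161]
ft_force: [-0.5, 0.3, -0.7]
width: 62.5
```

>>> arm_command:
  increments:
    - [[-0.1,0,0.5],0]
    - [[-0.1,0,0.5],0]
    - [[-0.1,0,0.5],0]

```text
t: 74.95
ee_pos: [641.0, 286.0, 66.4]
orientation: [-3.132, 0.057, -0.157]
ft_force: [0.0, -3.8, 1.8]
width: 62.5
```

```bash
python3 -c "
from h import *
plan(642.6,285.7,60,-2)
save('scene','s26.png')
im=cv2.imread('pics/s26.png'); cv2.imwrite('pics/s26c.png',cv2.resize(im[240:370,310:420],None,fx=5.5,fy=4.5,interpolation=cv2.INTER_CUBIC))"
```

```text
t74.95 pos [641.  286.   66.4] yaw -2.1 tiltz [ 0.1    0.004 -0.995] F [ 0.  -3.8  1.8] w 62.5 q6 0.49 | shift cm [0.09 0.03 0.66] turn -0.1 | after turn: [0.16 0.02 0.64]
```

View pics/s26c.png

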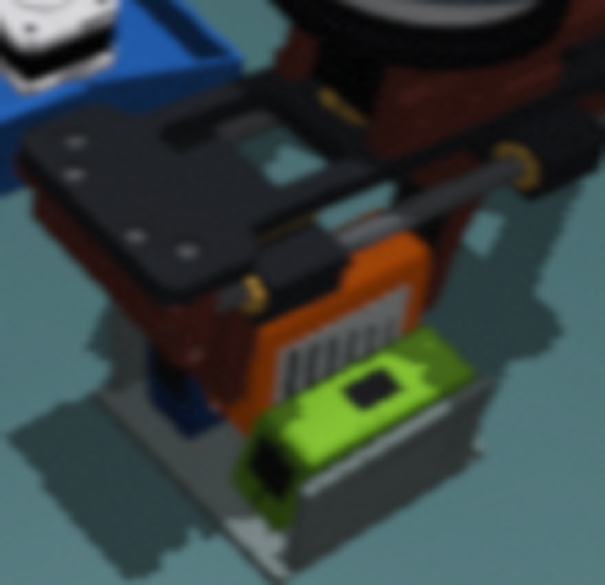

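The foot is in the gap and the lime cassette is giving way outward as expected. Forces are low, so I'm continuing down.

>>> arm_command:
  increments:
    - [[0,0,0.5],0]
    - [[0,0,0.5],0]
    - [[-0.1,0,0.4],0]

```text
t: 75.3
ee_pos: [641.3, 284.1, 50.7]
orientation: [-3.134, 0.057, -0.155]
ft_force: [0.9, -3.1, 4.8]
width: 62.5
```

>>> arm_command:
  increments:
    - [[-0.1,0,0.5],0]
    - [[0,0,0.4],0]
    - [[0,0,0.2],0]

```text
t: 75.6
ee_pos: [642.0, 285.3, 39.0]
orientation: [-3.132, 0.058, -0.158]
ft_force: [-0.8, -0.8, 0.8]
width: 62.7
```

```bash
python3 -c "
from h import *
plan(642.6,285.7,33,-2)
save('scene','s27.png')
im=cv2.imread('pics/s27.png'); cv2.imwrite('pics/s27c.png',cv2.resize(im[240:370,310:420],None,fx=5.5,fy=4.5,interpolation=cv2.INTER_CUBIC))"
```

```text
t75.60 pos [642.  285.3  39. ] yaw -2.1 tiltz [ 0.101  0.003 -0.995] F [-0.8 -0.8  0.8] w 62.7 q6 0.50 | shift cm [-0.   -0.04  0.61] turn -0.1 | after turn: [ 0.06 -0.05  0.6 ]
```

View pics/s27c.png

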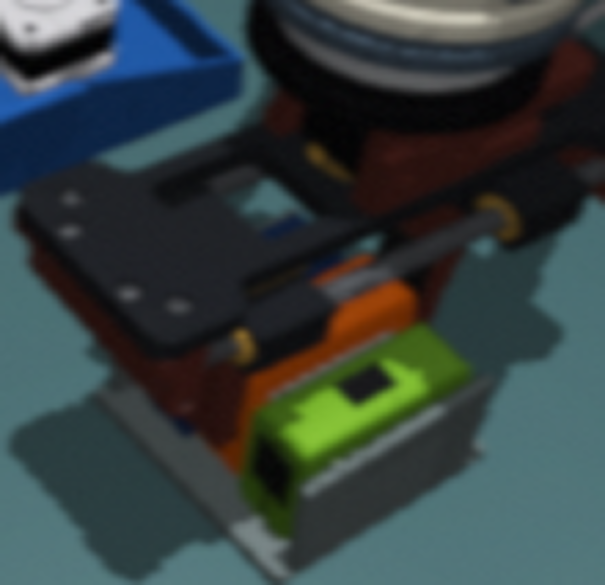

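>>> arm_command:
  increments:
    - [[0,0,0.3],0]
    - [[0,0,0.2],0]
    - [[0,0,0.1],0]

```text
t: 75.95
ee_pos: [642.4, 286.0, 32.3]
orientation: [-3.132, 0.058, -0.157]
ft_force: [-2.9, -1.4, 11.6]
width: 62.6
```

>>> arm_command:
  increments:
    - [[0,0,0.1],0]
    - [[0,0,0.1],0]

```text
t: 76.15
ee_pos: [642.5, 286.2, 32.3]
orientation: [-3.132, 0.057, -0.156]
ft_force: [-4.0, -2.5, 9.4]
width: 62.9
```

Fz rose to about 11 N at TCP height 32.3, close to the expected 32.8, so the cassette is on the rack floor. Releasing.

>>> arm_command:
  increments:
    - [[0,0,0],0]
    - [[0,0,0],0]
    - [[0,0,0],0]
    - [[0,0,0],0]
    - [[0,0,0],0]
  gripper: 0.9

```text
t: 76.65
ee_pos: [642.6, 286.5, 32.5]
orientation: [-3.131, 0.057, -0.157]
ft_force: [-0.1, -0.4, 0.2]
width: 79.1
```

>>> arm_command:
  increments:
    - [[0,0,-0.5],0]
    - [[0,0,-1],0]
    - [[0,0,-2],0]
    - [[0,0,-2],0]
    - [[0,0,-3],0]
    - [[0,0,-3],0]
    - [[0,0,-3],0]
    - [[0,0,0],0]

```text
t: 77.45
ee_pos: [627.2, 285.9, 185.8]
orientation: [-3.131, 0.058, -0.157]
ft_force: [0.1, 0.1, 0.4]
width: 79.3
```

```bash
python3 -c "
from h import *
plan(560,284,200,-2)
save('wrist','w28.png')
save('scene','s28.png')
im=cv2.imread('pics/s28.png'); cv2.imwrite('pics/s28c.png',cv2.resize(im[240:370,310:420],None,fx=5.5,fy=4.5,interpolation=cv2.INTER_CUBIC))"
```

```text
t77.45 pos [627.2 285.9 185.8] yaw -2.1 tiltz [ 0.1    0.004 -0.995] F [0.1 0.1 0.4] w 79.3 q6 0.49 | shift cm [-6.53  0.43 -2.08] turn -0.1 | after turn: [-6.71  0.43 -1.42]
```

View pics/w28.png

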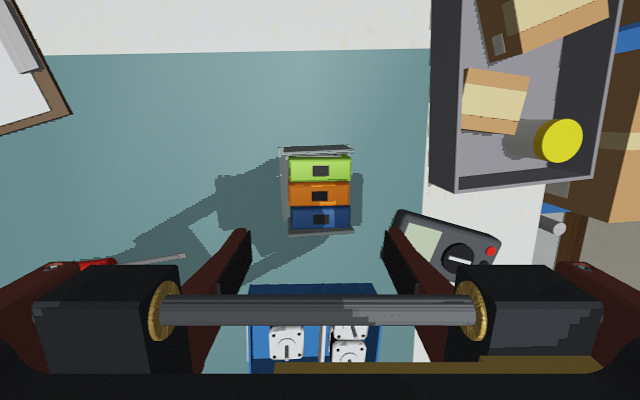

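View pics/s28c.png

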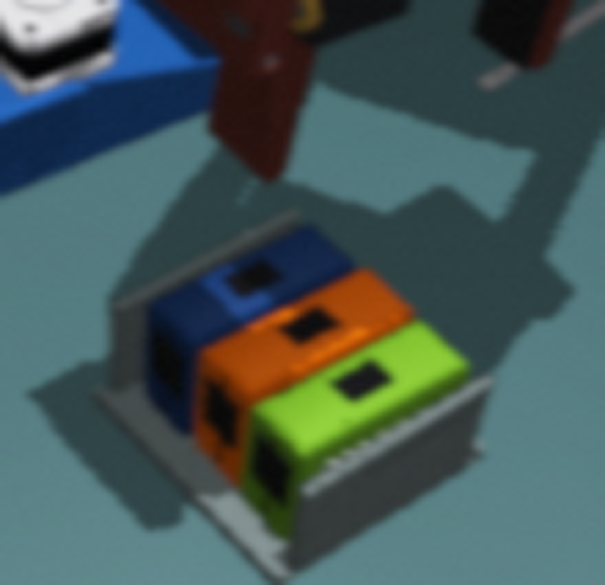

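```bash
python3 -c "
from h import *
c=cam('wrist'); print(ray(c,[[320.5,170.5],[320.5,196],[321,219]],71).round(1))
save('top','t28.png')"
```

```text
[[640.4 310.9  71. ]
 [639.5 286.   71. ]
 [639.2 262.4  71. ]]
```

View pics/t28.png

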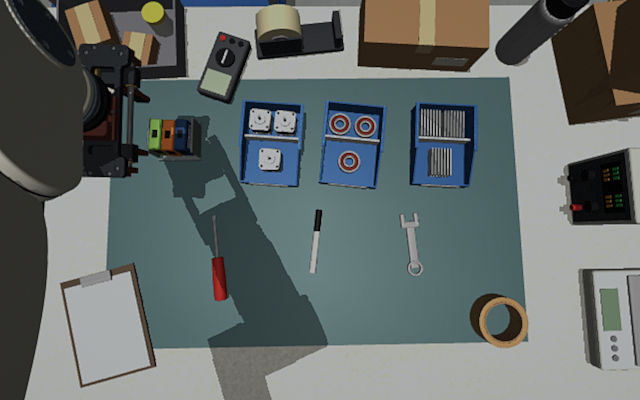

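View pics/s28.png

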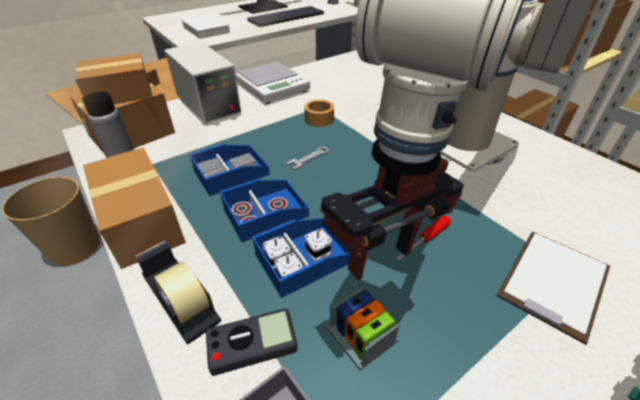

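All four parts are in place: motor at (269,159), bearing at (348,161), sink at (440,162), and three cassettes in line at (155–187,137). The gripper is clear, so I'm handing in.

```bash
python3 -c "
from h import *
o=get_obs(); print(o['t'],o['qvel'].round(3),o['ft_force'].round(1)); print(close_job())"
```

```text
77.6 [-0.001  0.029  0.012 -0.001 -0.     0.001] [-0.1 -0.4 -0.1]
the job is handed in; nothing more can be done
None
```

All four parts are back in stock, and I handed the job in at t = 77.6 s. No verdict was reported.

**Motor, bearing and heat sink:** each was lowered until I felt the bay floor, then released. The last top and scene views show each one in the front bay of its own bin and the right way up.

**Orange cassette:** it went down between the other two with low forces, about 12 N when it reached the rack floor. The last wrist view puts the cassette centres at y = 262.4 (navy), 286.0 (orange) and 310.9 mm (lime). Navy and lime are therefore 48.5 mm apart, above the required 44 mm. All three look upright and level. The gripper was clear of everything.

**What went wrong along the way:**
- **Tool tilt:** from about t = 23 s the tool slowly tilted, reaching 0.19 rad at worst. I only brought it back to about 0.1 rad, and that tilt lay along the cassette's length. The cassette stayed upright in the jaws, which read 63 mm instead of 60 mm.
- **Joint limits:** while correcting the tilt, joints 3 and 5 came right up to their limits. Joint 3 read 0.0885 against a listed 0.09, and joint 5 read 0.109 against 0.11. The listed limits are rounded, so I can't tell whether this counts as passing a joint's range.

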